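# Stand up, regrip and set the forked length stop under its clamp lever

## Task

Fit the loose aluminium length stop to the fixture: pick it up by its foot, stand it on its foot on the bench and let go, then take a fresh hold by the top of the face plate, because the foot fills the guide channel and leaves no room for fingers. Lower the foot into the channel between the fixed jaw and the clamp, slide the fork under the clamp washer until the front of the face plate is at the red pen line, and turn the clamp lever clockwise as far as it goes to clamp the stop there. Leave the oil can, the wire cup brush and the vee block standing where they are.

Things in the scene. Friction and masses are not known exactly. Their poses are not given: they have to be found in the camera images.
- channel_floor (a point): Point on the channel floor at the stud, 16 mm above the bench; axes as the fixture. The channel runs along x between two guide bars: 42.4 mm wide, 11 mm deep, 3 mm lead-in bevels, open above from x -158 to +42 mm. To lower the stop clear of the washer its origin must be at x -92 to -110 mm.
- stop_top (a point): Middle of the face plate's top edge, 80 mm above the underside of the foot; the plate is 10 mm thick and 100 mm wide here. Axes as the stop.
- stop: Loose L-shaped aluminium length stop, 0.25 to 0.46 kg. Frame as fitted: x along the foot from heel to fork tip, z up the face plate; origin: bottom edge of the flat front face, mid-width. Face plate x 0 to 10 mm, 100 wide, z 14 to 80 (40 wide below z 14). Starts lying on its front face: foot (x) straight up as a fin 70 mm high, z level. Centre of mass at x 12, z 35 mm.
- stop_foot (a point): Middle of the stop's foot, 41 mm from the heel, mid-thickness; axes as the stop. Foot: 70 mm long from the front face, 40 wide, 12 thick; a slot 14 wide, open at the tip, reaches in 43 mm and leaves two prongs 13 wide.
- fixture: Steel fixture fixed to the bench, base plate 225 x 118 x 16 mm. Origin: on the axis of the clamp stud (10 mm diameter, top at z 62) at bench level; x along the channel from the fixed jaw to the clamp, z up. Base x -178 to 47 mm; jaw x -173 to -159, top z 58. The stop is fitted with its x along this x, fork round the stud.
- mark: Red pen line, 1.8 mm wide, drawn across the tops of both guide bars (27 mm above the bench), 36 to 56 mm before the stud; origin: middle of the line, axes as the fixture. The front face of the stop (its x = 0) belongs on it.
- clamp_washer: Steel clamp washer, 32 mm diameter, 4 mm thick, round the stud; origin: centre of its underside. With the lever at 0 it is 31 mm above the bench, 3 mm over a fitted foot; it does not turn, and goes down 2.2 mm for each rad of the clamp lever.
- clamp_lever (a joint): Black clamp lever on the stud, 72 mm from axis to ball. rad, growing clockwise seen from above; at 0 the arm points 60 degrees anticlockwise of the fixture's +x. Starts loose at 0 to 0.3; the washer meets the foot at about 1.36 and clamps it with over 30 N from 1.6 to the end stop at 1.7. Stays where left; takes about 3 N at the ball, 5 N as it tightens.
- lever_knob (a point): Centre of the 17 mm ball at the free end of the clamp lever, about 58 mm above the bench (up to 3 mm lower when tight); the 10 mm thick arm slopes down from it to the hub. Can be gripped or pushed sideways from above.
- oiler: Copper-coloured oil can with a thin spout, 177 mm tall, 68 x 96 mm, standing; origin at the middle of its foot. Leave it.
- wire_brush: Steel wire cup brush with a short threaded hub, 62 x 60 x 58 mm, standing bristles down; origin at the middle of its underside. Leave it.
- vee_block: Grey steel vee block, 60 x 50 x 34 mm; origin at the middle of its underside. Leave it.

How it is judged:
By the outcome, as a careful person would: the job done as asked, in the order asked, and still so for the second after the job is handed in, with the robot touching nothing.
It also fails if it takes over 72 s, if anything falls off the work surface, if the arm or the gripper's body presses on something with over 40 N, if the wrist force passes 120 N, or if a joint passes its speed limit or range.

## Robot

A 6-joint arm with a two-finger parallel gripper is mounted at the origin on a cart in front of the work surface, level with it; the furniture and walls round the work are solid. World frame = base frame: x ahead of the robot, y to its left, z up, the work surface at z = 0. Lengths are in mm, angles in rad, forces in N, time in s.
With the tool pointing down it reaches from about 350 to 975 mm from the base axis. Payload 7.1 kg.
Tool frame: the origin (TCP) lies midway between the tips of the shut fingers; the grasp point (between the pads) lies 19 mm behind it; z points along the fingers, y is the direction in which the jaws open and shut (so a half turn about z gives the same grasp; the last joint's range is limited). The gripper opens to 88 mm and grips with 3 to 60 N. Pads are 20 mm wide; open, the fingers measure 115 mm over their backs; the gripper's body (75 mm by 178 mm) begins 61 mm behind the grasp point.
Start: joints at [-1.364, 0.423, 1.63, -0, 1.089, -0.019], TCP at [139.948, -609.113, 222.675] pointing down, gripper open.
Joint ranges: [-3, 3], [-0.9, 2.11], [0.09, 2.58], [-1.31, 4.45], [0.11, 2.69], [-2.54, 2.54]. Speed limits (rad/s): [2.39, 2.39, 3.01, 3.14, 3.14, 3.14].

## Interface

Orientations are given as a unit quaternion [w, x, y, z].
In Python, from workcell import readout, snapshot, camera_model, order gives the robot as it stands.
- The arm moves only by the tool jog_arm, never from a script. Its argument "deltas" is a list of rows, each a list of 7 numbers: the shift along the tool's x, y, z in units of 0.8 m (1.0 is 0.8 m), then the turn, a rotation vector about the tool's x, y, z in units of 0.15 rad (1.0 is 0.15 rad), then the opening, from -1 (shut) to 1 (fully open). A call has 1 to 10 rows; each row shifts and turns the commanded pose from where the row before left it, along the tool's axes as they then stand; what a row does not reach is not made up. A row lasts 1/10 s, in which the tool goes at most 50 mm and 8.59 degrees, less where a joint would pass 70% of its speed; a pose out of reach is approached as far as the arm can. A call with a number of a shift or a turn outside -1 to 1 is refused whole. A call with a gripper value outside its range is refused whole. The fingers move at their own pace and stop on an object; "squeeze" is the grip in N (left out, the last holds). Time passes only in rows, so rows that do not move let the fingers close. It gives the time, the measured TCP pose, the force and the opening at its end, in the units of the state.
- readout.sense(): the state, without advancing time (a new reading comes with each control period).
- snapshot(name): name is "side" or "top" or "wrist"; returns the picture (400x640x3 uint8, red, green, blue); there is no depth.
- camera_model(name): a dict with "fx", "fy", "cx", "cy" (pixels), "T" (4x4, takes a point from camera to world coordinates). Camera axes: x right, y down, z forward; pixel columns grow to the right and rows downward; lengths in mm; the calibration is good to about 2 mm. A picture is of the moment at which its call begins: read the wrist's pose just before it. camera_model takes no time and is no camera call; for the wrist camera it gives the pose at the moment of the call.
- order.hand_in(): hands the job in, once; it reports no verdict.
The state is a dict: "t": time; "joint_pos": joint angles; "joint_vel": joint speeds; "effort": joint torques, N m; "tool_pos": TCP position; "ee_rot": TCP orientation; "ft_force": force on the tool from outside, world axes, zero at the start; "torque": the same for the moment, N m; "gripper_width": finger opening in mm.
Only numpy, scipy, OpenCV 4.12 (cv2) and the standard library are available. Lean on these libraries where they do the work, as an engineer would, in place of code of your own. Each camera call takes 0.05 s, during which the arm holds its last target.

## Working session

There is one attempt and no reset: what is moved stays moved. The work goes in short steps, Python scripts to look and compute and a tool call to move; the robot and the scene stay as the last step left them, time stands still between calls to the robot, and variables do not carry over. Pictures are saved under pics/ and viewed, and the job is handed in when it is done.

Besides the shell and the picture viewer there is one more tool, called after "Request:" by a JSON object that holds its "api" and its "payload", one argument or row to a line. jog_arm: Moves the arm, as the interface text tells. Shifts and turns lie within -1 to 1; 1 stands for 0.8 m of shift or 0.15 rad of turn. Its arguments: {"type":"object","properties":{"deltas":{"type":"array"},"squeeze":{"type":"number"}},"required":["deltas"]}

```bash
ls; mkdir -p pics; python3 - <<'E'
from workcell import readout, snapshot, camera_model, order
import cv2, numpy as np
print(readout.sense())
for n in ["side","top","wrist"]:
    im=snapshot(n); cv2.imwrite(f"pics/{n}0.png",im[:,:,::-1])
    m=camera_model(n); print(n,m["fx"],m["fy"],m["cx"],m["cy"]); print(np.round(m["T"],3))
E
```

```text
pics
{'t': 0.0, 'joint_pos': array([-1.36398675e+00,  4.23838013e-01,  1.63070645e+00,  6.70803179e-06,
        1.08858870e+00, -1.89681731e-02]), 'joint_vel': array([ 0.00101963,  0.002424  ,  0.0020678 , -0.001818  ,  0.00068989,
        0.00019229]), 'effort': array([ 3.47924888e-04, -5.44622397e+01, -2.73664606e+01,  6.44363277e-02,
        2.27534131e-02, -1.25709803e-04]), 'tool_pos': array([ 139.84533018, -608.57327001,  221.89700107]), 'ee_rot': array([-7.67138325e-04,  9.93634696e-01,  1.12647671e-01, -6.92792537e-05]), 'ft_force': array([ 0.26876982, -0.71554005, -0.55090393]), 'torque': array([ 0.01540966, -0.01223677,  0.00069632]), 'gripper_width': 87.68803027102113}
side 429.74002599012954 429.74002599012954 310.910498005661 197.23476698280587
[[-9.970000e-01 -6.100000e-02  5.300000e-02  4.558420e+02]
 [-7.800000e-02  5.580000e-01 -8.260000e-01  1.310769e+03]
 [ 2.100000e-02 -8.270000e-01 -5.610000e-01  9.263530e+02]
 [ 0.000000e+00  0.000000e+00  0.000000e+00  1.000000e+00]]
top 472.355853261851 472.355853261851 315.117165647547 197.81500687528967
[[ 2.400000e-02 -9.960000e-01  8.800000e-02  4.151400e+02]
 [-1.000000e+00 -2.400000e-02 -1.000000e-03  7.762500e+01]
 [ 3.000000e-03 -8.800000e-02 -9.960000e-01  1.386539e+03]
 [ 0.000000e+00  0.000000e+00  0.000000e+00  1.000000e+00]]
wrist 277.0120203812232 277.0120203812232 324.35112363357905 199.8963640665883
[[ 2.24000e-01 -9.29000e-01 -2.93000e-01  2.21140e+02]
 [-9.75000e-01 -2.14000e-01 -6.60000e-02 -5.90434e+02]
 [-2.00000e-03  3.01000e-01 -9.54000e-01  3.86143e+02]
 [ 0.00000e+00  0.00000e+00  0.00000e+00  1.00000e+00]]
```

View pics/side0.png

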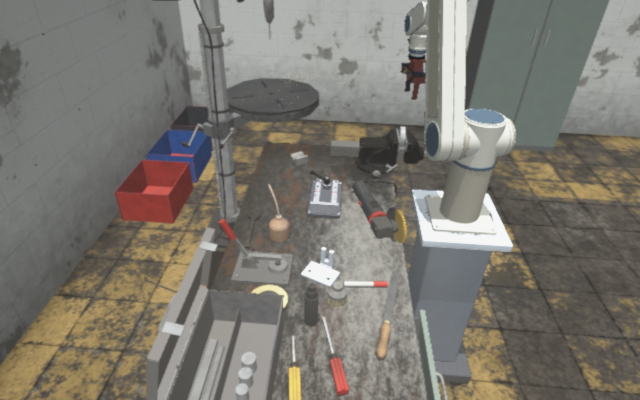

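View pics/top0.png

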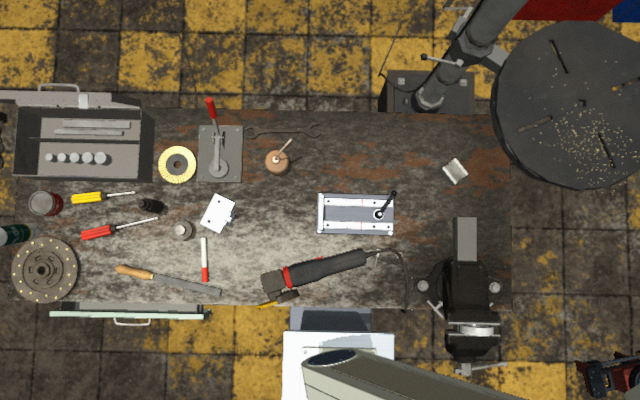

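View pics/wrist0.png

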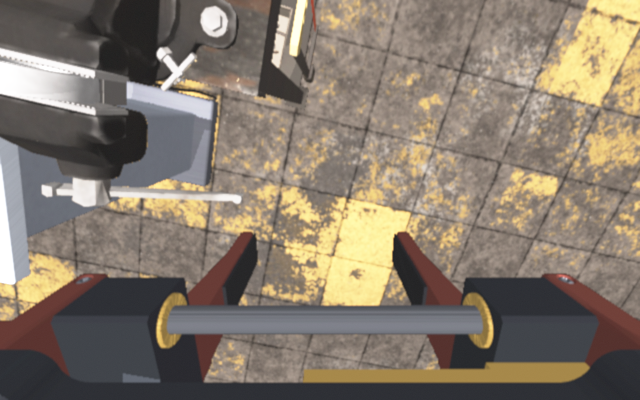

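The top view shows the fixture at about (356,213), the lever ball at (393,193), the stop (white plate with a fin) at (217,213), the oiler at (277,160), the brush at (183,231) and the vee block at (455,170). I'll zoom in.

```bash
python3 - <<'E'
import cv2,numpy as np
t=cv2.imread("pics/top0.png"); s=cv2.imread("pics/side0.png")
a=cv2.resize(t[185:245,310:405],None,fx=8,fy=8,interpolation=cv2.INTER_CUBIC)
b=cv2.resize(t[185:245,165:260],None,fx=8,fy=8,interpolation=cv2.INTER_CUBIC)
cv2.imwrite("pics/ta.png",a);cv2.imwrite("pics/tb.png",b)
cv2.imwrite("pics/sa.png",np.hstack([cv2.resize(s[160:225,300:350],None,fx=8,fy=8,interpolation=cv2.INTER_CUBIC),cv2.resize(s[240:305,297:347],None,fx=8,fy=8,interpolation=cv2.INTER_CUBIC)]))
E
```

```text
(no output)
```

View pics/ta.png

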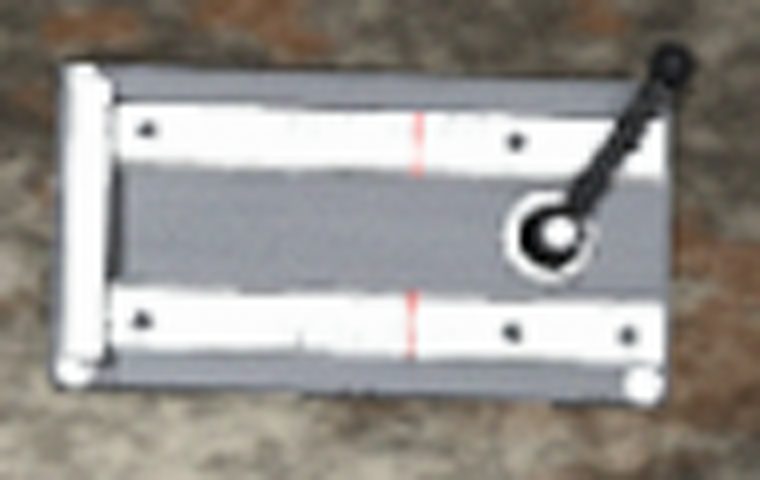

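View pics/tb.png

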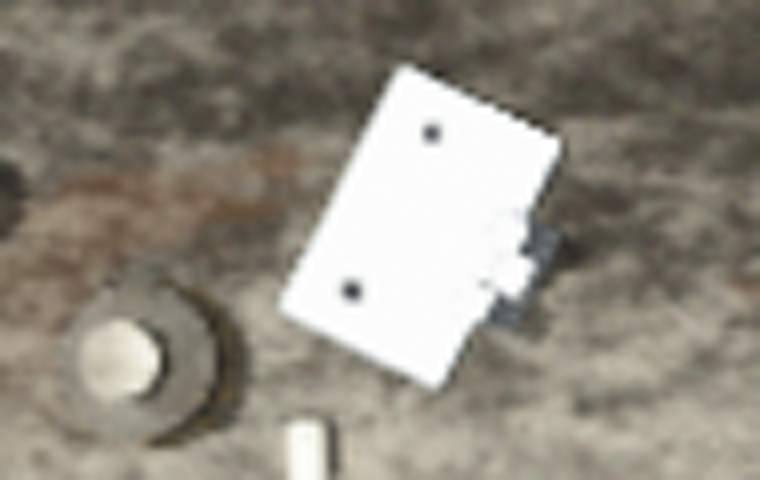

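View pics/sa.png

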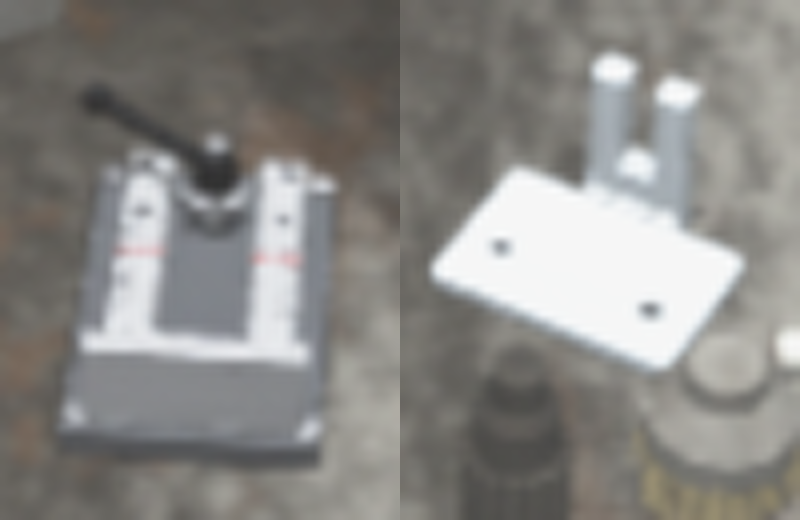

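```bash
cat > h.py <<'E'
import numpy as np, cv2
from workcell import readout, snapshot, camera_model, order
from scipy.spatial.transform import Rotation as R
np.set_printoptions(suppress=True,precision=3)
def ray(m,uv,z):
    uv=np.atleast_2d(uv).astype(float)
    d=np.c_[(uv[:,0]-m["cx"])/m["fx"],(uv[:,1]-m["cy"])/m["fy"],np.ones(len(uv))]@m["T"][:3,:3].T
    o=m["T"][:3,3]; return o+d*((z-o[2])/d[:,2])[:,None]
def proj(m,P):
    P=np.atleast_2d(P); c=(P-m["T"][:3,3])@m["T"][:3,:3]
    return np.c_[m["fx"]*c[:,0]/c[:,2]+m["cx"],m["fy"]*c[:,1]/c[:,2]+m["cy"]]
def Rq(q): return R.from_quat([q[1],q[2],q[3],q[0]])
def st():
    s=readout.sense(); print("t",round(s["t"],2),"pos",s["tool_pos"],"q",s["joint_pos"],"F",s["ft_force"],"w",round(s["gripper_width"],1)); print(Rq(s["ee_rot"]).as_matrix()); return s
E
python3 - <<'E'
from h import *
m=camera_model("top")
f=lambda u,o:np.array(u)/8-0.44+np.array(o)
tb=[165,185]; ta=[310,185]
C=ray(m,f([[403,62],[562,142],[437,388],[280,305]],tb),10); print("stop ADBC",C)
print(np.linalg.norm(C-np.roll(C,-1,0),axis=1))
print("foot tip?",ray(m,f([[545,250],[505,310]],tb),35))
B=ray(m,f([[58,65],[668,85],[668,403],[55,388]],ta),16); print("base",B,np.linalg.norm(B-np.roll(B,-1,0),axis=1))
print("stud",ray(m,f([558,233],ta),62),"ball",ray(m,f([671,63],ta),58),"mark",ray(m,f([[420,115],[417,172],[412,295],[410,357]],ta),27))
print("oil",ray(m,[277,162],60),"brush",ray(m,f([120,358],tb),58),"vee",ray(m,[455,170],34))
print("vise",ray(m,[[475,330],[465,240]],150))
print("jaw",ray(m,f([[85,70],[85,365]],ta),58), "grinder",ray(m,[[265,285],[365,258]],50), "dark",ray(m,[150,206],50))
E
```

```text
stop ADBC [[546.48  369.754  10.   ]
 [518.528 310.497  10.   ]
 [427.911 352.383  10.   ]
 [456.649 410.689  10.   ]]
[65.518 99.829 65.003 98.719]
foot tip? [[477.784 310.846  35.   ]
 [456.018 324.284  35.   ]]
base [[ 551.914   71.672   16.   ]
 [ 549.912 -150.772   16.   ]
 [ 434.35  -151.816   16.   ]
 [ 434.512   70.02    16.   ]] [222.453 115.567 221.837 117.414]
stud [[ 492.284 -104.959   62.   ]] ball [[ 553.619 -144.763   58.   ]] mark [[535.801 -59.432  27.   ]
 [515.138 -58.656  27.   ]
 [470.75  -57.519  27.   ]
 [448.476 -57.135  27.   ]]
oil [[632.299 186.843  60.   ]] brush [[435.319 454.268  58.   ]] vee [[ 625.602 -326.309   34.   ]]
vise [[ 194.132 -341.979  150.   ]
 [ 423.735 -317.31   150.   ]]
jaw [[546.177  62.277  58.   ]
 [442.213  59.919  58.   ]] grinder [[285.939 210.495  50.   ]
 [367.391 -67.847  50.   ]] dark [[499.312 543.415  50.   ]]
```

Request:
{"api": "jog_arm", "payload": {
  "deltas": [
    [0,0,-0.06,0,0,0,1],
    [0,0,-0.06,0,0,0,1],
    [0,0,-0.06,0,0,0,1],
    [0,0,-0.06,0,0,0,1],
    [0.05,-0.027,0,0,0,0,1],
    [0.05,-0.027,0,0,0,0,1],
    [0.05,-0.027,0,0,0,0,1],
    [0.05,-0.027,0,0,0,0,1],
    [0.05,-0.027,0,0,0,0,1],
    [0.05,-0.027,0,0,0,0,1]
  ]
}}

```text
t: 1.15
tool_pos: [345.8, -427.6, 414.5]
ee_rot: [-0.0, 0.994, 0.113, -0.0]
ft_force: [0.4, 0.1, 0.4]
gripper_width: 88.2
```

```bash
python3 -c "
from h import *
st()"
```

```text
t 1.15 pos [ 345.819 -427.552  414.534] q [-0.912  0.144  1.569  0.     1.429  0.433] F [0.442 0.078 0.45 ] w 88.2
[[ 0.975  0.224 -0.   ]
 [ 0.224 -0.975  0.   ]
 [-0.    -0.    -1.   ]]
```

Request:
{"api": "jog_arm", "payload": {
  "deltas": [
    [0.03,-0.046,0.02,0,0,0,1],
    [0.03,-0.046,0.02,0,0,0,1],
    [0.03,-0.046,0.02,0,0,0,1],
    [0.03,-0.046,0.02,0,0,0,1],
    [0.03,-0.046,0.02,0,0,0,1],
    [0.03,-0.046,0.02,0,0,0,1],
    [0.03,-0.046,0.02,0,0,0,1],
    [0.03,-0.046,0.02,0,0,0,1],
    [0.03,-0.046,0.02,0,0,0,1],
    [0,0,0,0,0,0,1]
  ]
}}

```text
t: 2.15
tool_pos: [481.0, -53.8, 268.5]
ee_rot: [-0.001, 0.993, 0.115, -0.002]
ft_force: [0.9, -1.3, -0.8]
gripper_width: 87.9
```

```bash
python3 -c "
from h import *
st()
m=camera_model('wrist');im=snapshot('wrist');cv2.imwrite('pics/w1.png',im[:,:,::-1]);np.savez('w1.npz',**m)
m=camera_model('wrist')
print(m['T'],proj(m,[[492,-104,62],[492,-58,27]]))"
```

```text
t 2.15 pos [480.98  -53.791 268.549] q [-0.137  0.158  1.886  0.001  1.1    1.203] F [ 0.885 -1.254 -0.824] w 87.9
[[ 0.974  0.229 -0.003]
 [ 0.229 -0.974  0.002]
 [-0.003 -0.002 -1.   ]]
[[  0.228  -0.928  -0.295 562.462]
 [ -0.974  -0.218  -0.068 -36.965]
 [ -0.001   0.303  -0.953 433.329]
 [  0.      0.      0.      1.   ]] [[360.669 176.167]
 [327.723 163.965]]
```

View pics/w1.png

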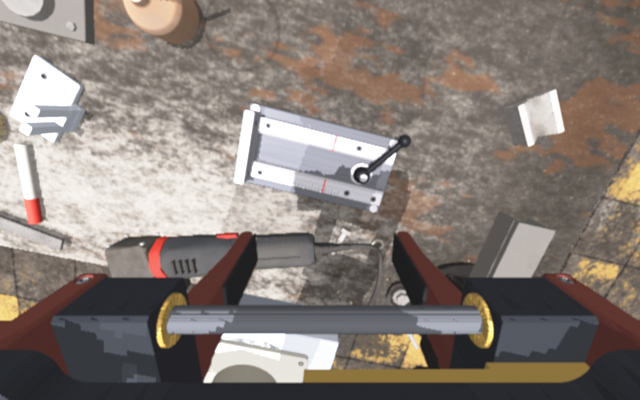

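The stud is near (362,173), the red line near (335,143) and (324,186), and the stop is at the left near (48,100). I'll go lower for resolution.

Request:
{"api": "jog_arm", "payload": {
  "deltas": [
    [0.02,0,0.05,0,0,0,1],
    [0.02,0,0.05,0,0,0,1],
    [0,0,0.04,0,0,0,1],
    [0,0,0,0,0,0,1]
  ]
}}

```text
t: 2.6
tool_pos: [509.6, -51.5, 155.3]
ee_rot: [-0.001, 0.994, 0.112, -0.004]
ft_force: [-0.5, 1.4, -0.1]
gripper_width: 87.9
```

```bash
python3 -c "
from h import *
import pickle
st()
m=camera_model('wrist');im=snapshot('wrist');cv2.imwrite('pics/w2.png',im[:,:,::-1]);pickle.dump(m,open('w2.pkl','wb'))
cv2.imwrite('pics/w2z.png',cv2.resize(im[60:260,200:460,::-1],None,fx=3,fy=3,interpolation=cv2.INTER_CUBIC)[:600,:800])
"
```

```text
t 2.6 pos [509.561 -51.475 155.35 ] q [-0.124  0.358  1.923 -0.     0.868  1.222] F [-0.515  1.391 -0.098] w 87.9
[[ 0.975  0.223 -0.008]
 [ 0.223 -0.975  0.001]
 [-0.007 -0.002 -1.   ]]
```

View pics/w2z.png

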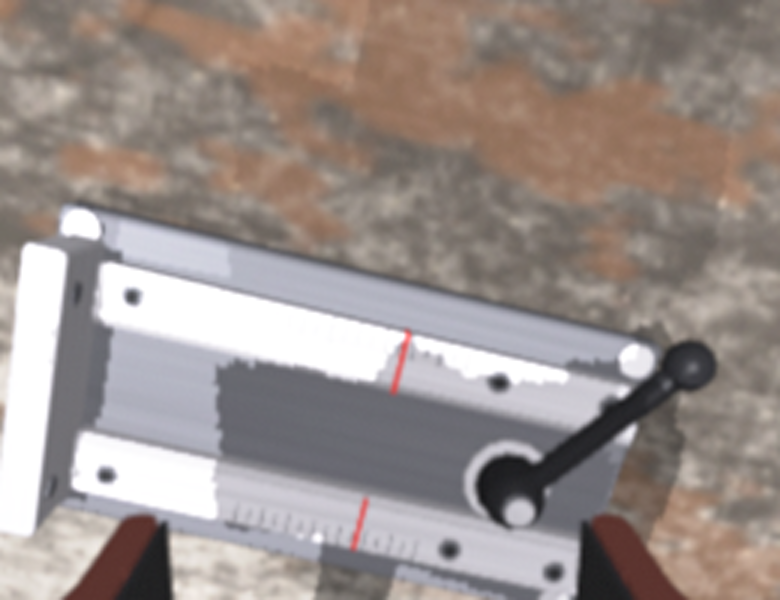

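```bash
python3 -c "
from h import *
import pickle
m=pickle.load(open('w2.pkl','rb'))
f=lambda u:np.array(u)/3-0.33+np.array([200,60])
M=ray(m,f([[408,332],[393,392],[366,500],[354,548]]),27);print('mark',M)
print('stud',ray(m,f([518,511]),62),'ball',ray(m,f([690,364]),58),'washer',ray(m,f([506,482]),35))
print('corner',ray(m,f([[62,207],[655,345]]),16))
print('bar upper inner edge',ray(m,f([[100,332],[270,361],[393,392]]),27))
print('bar lower inner edge',ray(m,f([[80,432],[366,500],[580,552]]),27))
print('jaw',ray(m,f([[67,250],[30,533],[25,243]]),58))
"
```

```text
mark [[535.049 -57.821  27.   ]
 [512.206 -57.719  27.   ]
 [468.312 -57.523  27.   ]
 [447.556 -57.43   27.   ]]
stud [[ 490.701 -105.317   62.   ]] ball [[ 551.238 -146.254   58.   ]] washer [[ 490.234 -105.414   35.   ]]
corner [[ 549.207   71.156   16.   ]
 [ 548.649 -149.353   16.   ]]
bar upper inner edge [[510.465  49.347  27.   ]
 [513.589 -11.803  27.   ]
 [512.206 -57.719  27.   ]]
bar lower inner edge [[ 471.209   51.91    27.   ]
 [ 468.312  -57.523   27.   ]
 [ 465.583 -143.38    27.   ]]
jaw [[542.569  53.744  58.   ]
 [443.392  55.409  58.   ]
 [541.8    66.64   58.   ]]
```

Request:
{"api": "jog_arm", "payload": {
  "deltas": [
    [0,0,-0.06,0,0,0,1],
    [0,0,-0.06,0,0,0,1],
    [0.012,-0.056,0,0,0,0,1],
    [0.012,-0.056,0,0,0,0,1],
    [0.012,-0.056,0,0,0,0,1],
    [0.012,-0.056,0,0,0,0,1],
    [0.012,-0.056,0,0,0,0,1],
    [0.012,-0.056,0,0,0,0,1],
    [0.012,-0.056,0,0,0,0,1],
    [0.012,-0.056,0,0,0,0,1]
  ]
}}

```text
t: 3.65
tool_pos: [507.7, 317.2, 258.1]
ee_rot: [-0.001, 0.994, 0.112, 0.002]
ft_force: [0.0, -0.4, -0.1]
gripper_width: 87.9
```

Request:
{"api": "jog_arm", "payload": {
  "deltas": [
    [0.012,-0.056,0,0,0,0,1],
    [0.012,-0.056,0,0,0,0,1],
    [0,0,0,0,0,-1,1],
    [0,0,0,0,0,-1,1],
    [0,0,0,0,0,-1,1],
    [0,0,0,0,0,-1,1],
    [0,0,0,0,0,-1,1],
    [0,0,0,0,0,-1,1],
    [0,0,0,0,0,0,1]
  ]
}}

```text
t: 4.55
tool_pos: [506.6, 407.0, 257.7]
ee_rot: [-0.0, 0.846, 0.534, 0.002]
ft_force: [0.5, -0.2, -0.1]
gripper_width: 87.9
```

```bash
python3 -c "
from h import *
import pickle
st()
m=camera_model('wrist');im=snapshot('wrist');cv2.imwrite('pics/w3.png',im[:,:,::-1]);pickle.dump(m,open('w3.pkl','wb'))
"
```

```text
t 4.55 pos [506.639 406.975 257.735] q [ 0.658  0.423  1.544 -0.     1.172  1.103] F [ 0.541 -0.187 -0.053] w 87.9
[[ 0.43   0.903  0.003]
 [ 0.903 -0.43   0.002]
 [ 0.003  0.002 -1.   ]]
```

View pics/w3.png

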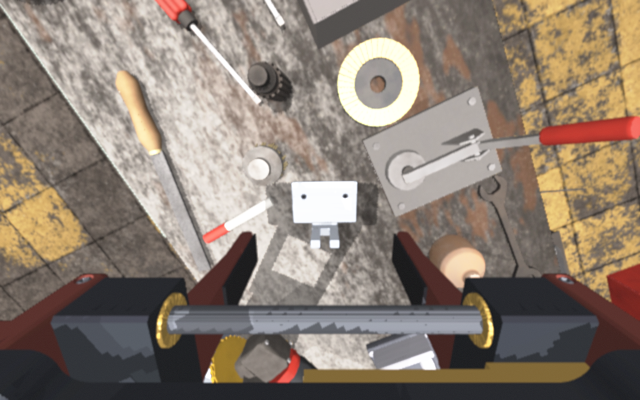

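```bash
python3 -c "
from h import *
import pickle
m=pickle.load(open('w3.pkl','rb'))
im=cv2.imread('pics/w3.png');cv2.imwrite('pics/w3z.png',cv2.resize(im[150:260,260:400],None,fx=5,fy=5,interpolation=cv2.INTER_CUBIC))
"
```

```text
(no output)
```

View pics/w3z.png

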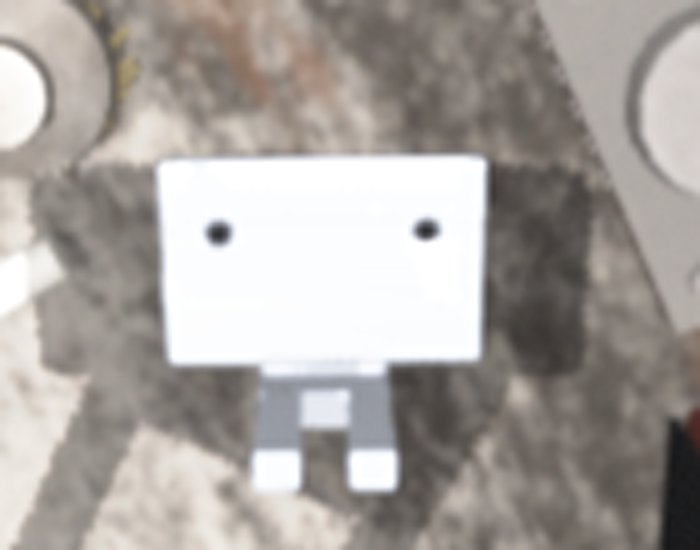

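```bash
python3 -c "
from h import *
import pickle
m=pickle.load(open('w3.pkl','rb'))
f=lambda u:np.array(u)/5-0.4+np.array([260,150])
C=ray(m,f([[158,157],[487,155],[480,360],[168,365]]),10);print(C,np.linalg.norm(C-np.roll(C,-1,0),axis=1))
P=ray(m,f([[252,452],[398,450],[398,491],[252,491]]),70);print(P,np.linalg.norm(P-np.roll(P,-1,0),axis=1),P.mean(0))
y=(C[0]-C[1])+(C[3]-C[2]);z=C[0]+C[1]-C[2]-C[3]
print(np.degrees(np.arctan2(y[1],y[0])),np.degrees(np.arctan2(z[1],z[0])))
zd=np.array([.4226,.9063,0])
print('orig', (C[2]+C[3])/2-14*zd, C.mean(0)-47*zd, P.mean(0)-6*zd)
"
```

```text
[[454.966 414.316  10.   ]
 [545.828 371.68   10.   ]
 [517.061 311.007  10.   ]
 [426.328 352.407  10.   ]] [100.369  67.148  99.731  68.212]
[[452.324 337.97   70.   ]
 [489.315 320.986  70.   ]
 [484.057 309.477  70.   ]
 [446.98  327.181  70.   ]] [40.704 12.654 41.087 12.039] [468.169 323.903  70.   ]
155.16691920804683 64.90646917858136
orig [465.778 319.018  10.   ] [466.183 319.756  10.   ] [465.633 318.466  70.   ]
```

Request:
{"api": "jog_arm", "payload": {
  "deltas": [
    [0,0,0,0,-1,0,1],
    [0,0,0,0,-1,0,1],
    [0,0,0,0,-1,0,1],
    [0,0,0,0,-1,0,1],
    [0,0,0,0,-1,0,1],
    [0,0,0,0,0,0,1]
  ]
}}

```text
t: 5.2
tool_pos: [505.1, 408.0, 250.0]
ee_rot: [0.197, 0.786, 0.495, -0.313]
ft_force: [-1.5, -0.4, -0.8]
gripper_width: 87.8
```

```bash
cat > go.py <<'E'
from h import *
import sys
t=np.array([float(v) for v in sys.argv[1:4]])
s=st(); M=Rq(s["ee_rot"]).as_matrix()
d=M.T@(t-s["tool_pos"]); print("tool mm",d,"units",d/800,"norm",np.linalg.norm(d))
E
python3 go.py 499 390 97
```

```text
t 5.2 pos [505.128 407.973 250.013] q [ 0.774  0.814  1.072 -0.259  1.97   1.209] F [-1.481 -0.353 -0.837] w 87.8
[[ 0.314  0.902 -0.297]
 [ 0.655 -0.432 -0.62 ]
 [-0.688 -0.    -0.726]]
tool mm [ 91.514   2.264 124.071] units [0.114 0.003 0.155] norm 154.1866674959564
```

Kinematics works. I'll move to the pre-grasp pose.

Request:
{"api": "jog_arm", "payload": {
  "deltas": [
    [0.028,0.001,0.039,0,0,0,1],
    [0.028,0.001,0.039,0,0,0,1],
    [0.028,0.001,0.039,0,0,0,1],
    [0.028,0,0.039,0,0,0,1],
    [0,0,0,0,0,0,1]
  ]
}}

```text
t: 5.7
tool_pos: [497.7, 386.2, 99.6]
ee_rot: [0.195, 0.787, 0.495, -0.312]
ft_force: [-0.2, -1.6, 0.5]
gripper_width: 87.9
```

```bash
python3 go.py 470.2 328.1 24; python3 -c "
from h import *
import pickle
m=camera_model('wrist');im=snapshot('wrist');cv2.imwrite('pics/w4.png',im[:,:,::-1]);pickle.dump(m,open('w4.pkl','wb'))
"
```

```text
t 5.7 pos [497.658 386.157  99.578] q [ 0.76   0.936  1.189 -0.247  1.732  1.259] F [-0.186 -1.58   0.545] w 87.9
[[ 0.315  0.901 -0.297]
 [ 0.658 -0.433 -0.616]
 [-0.684 -0.001 -0.729]]
tool mm [ 4.847  0.506 99.06 ] units [0.006 0.001 0.124] norm 99.17941455650286
```

View pics/w4.png

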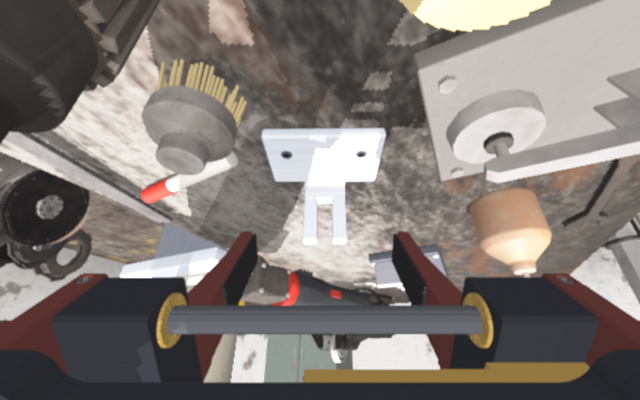

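The foot (columns 304–347, row 215) is centred between the fingers, and the brush is clear at upper left. I'll advance and close.

Request:
{"api": "jog_arm", "payload": {
  "deltas": [
    [0.003,0,0.04,0,0,0,1],
    [0.003,0,0.04,0,0,0,1],
    [0,0,0.03,0,0,0,1],
    [0,0,0.014,0,0,0,1],
    [0,0,0,0,0,0,1]
  ]
}}

```text
t: 6.25
tool_pos: [472.5, 330.9, 28.1]
ee_rot: [0.195, 0.788, 0.496, -0.309]
ft_force: [0.2, 0.3, 0.5]
gripper_width: 87.6
```

```bash
python3 go.py 470.2 328.1 24
```

```text
t 6.25 pos [472.52  330.948  28.138] q [ 0.731  0.954  1.352 -0.265  1.545  1.283] F [0.17  0.295 0.532] w 87.6
[[ 0.317  0.902 -0.293]
 [ 0.661 -0.432 -0.614]
 [-0.68   0.001 -0.733]]
tool mm [ 0.196 -0.869  5.461] units [ 0.    -0.001  0.007] norm 5.532817166389421
```

Request:
{"api": "jog_arm", "payload": {
  "deltas": [
    [0,0,0.006,0,0,0,1],
    [0,0,0,0,0,0,0.2],
    [0,0,0,0,0,0,-0.2],
    [0,0,0,0,0,0,-0.2],
    [0,0,0,0,0,0,-1],
    [0,0,0,0,0,0,-1],
    [0,0,0,0,0,0,-1],
    [0,0,0,0,0,0,-1]
  ],
  "squeeze": 50
}}

```text
t: 7.05
tool_pos: [470.3, 327.9, 22.9]
ee_rot: [0.195, 0.787, 0.497, -0.31]
ft_force: [0.2, 0.1, -0.1]
gripper_width: 39.3
```

```bash
python3 go.py 470.2 328.1 24
```

```text
t 7.05 pos [470.323 327.939  22.854] q [ 0.73   0.959  1.359 -0.266  1.535  1.284] F [ 0.236  0.124 -0.097] w 39.3
[[ 0.315  0.903 -0.294]
 [ 0.66  -0.431 -0.615]
 [-0.682 -0.    -0.732]]
tool mm [-0.714 -0.18  -0.901] units [-0.001 -0.    -0.001] norm 1.1635737561311563
```

Request:
{"api": "jog_arm", "payload": {
  "deltas": [
    [-0.01,0,-0.01,0,0,0,-1],
    [-0.02,0,-0.021,0,0,0,-1],
    [-0.025,0,-0.027,0,0,0,-1],
    [-0.025,0,-0.027,0,0,0,-1],
    [-0.02,0,-0.021,0,0,0,-1],
    [0,0,0,0,0,0,-1]
  ]
}}

```text
t: 7.65
tool_pos: [471.5, 328.4, 142.7]
ee_rot: [0.195, 0.788, 0.497, -0.307]
ft_force: [0.3, 0.1, -4.8]
gripper_width: 38.8
```

```bash
python3 go.py 470.2 328.1 150; python3 -c "
from h import *
import pickle
m=camera_model('wrist');im=snapshot('wrist');cv2.imwrite('pics/w5.png',im[:,:,::-1])
"
```

```text
t 7.65 pos [471.512 328.415 142.702] q [ 0.73   0.8    1.361 -0.268  1.68   1.244] F [ 0.334  0.086 -4.791] w 38.8
[[ 0.318  0.903 -0.29 ]
 [ 0.663 -0.43  -0.612]
 [-0.677  0.002 -0.736]]
tool mm [-5.571 -1.031 -4.794] units [-0.007 -0.001 -0.006] norm 7.4215071075182975
```

View pics/w5.png

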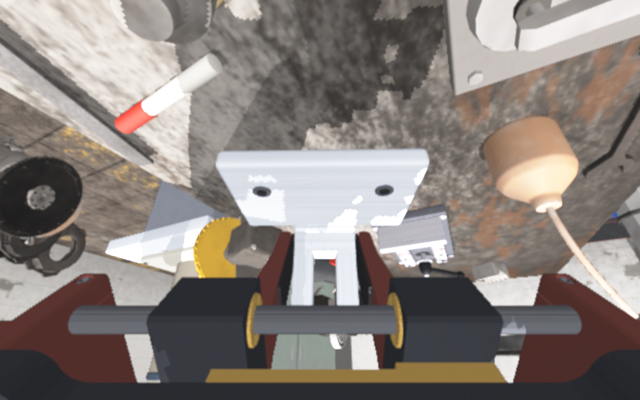

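The stop is held by the foot, and the plate back face is visible at (218–428, 151–226). Now I'll rotate it upright about the jaw axis.

Request:
{"api": "jog_arm", "payload": {
  "deltas": [
    [0,0,0,0,0.4,0,-1],
    [0,0,0,0,0.7,0,-1],
    [0,0,0,0,0.8,0,-1],
    [0,0,0,0,0.8,0,-1],
    [0,0,0,0,0.8,0,-1],
    [0,0,0,0,0.8,0,-1],
    [0,0,0,0,0.8,0,-1],
    [0,0,0,0,0.8,0,-1],
    [0,0,0,0,0.8,0,-1],
    [0,0,0,0,0.8,0,-1]
  ]
}}

```text
t: 8.7
tool_pos: [468.1, 326.5, 138.0]
ee_rot: [-0.098, 0.832, 0.525, 0.152]
ft_force: [-0.4, 1.4, -3.8]
gripper_width: 39.2
```

```bash
python3 go.py 470.2 328.1 150
```

```text
t 8.7 pos [468.08  326.506 138.001] q [0.469 0.376 2.02  0.472 0.503 0.526] F [-0.374  1.399 -3.8  ] w 39.2
[[ 0.403  0.903  0.15 ]
 [ 0.844 -0.429  0.322]
 [ 0.355 -0.003 -0.935]]
tool mm [  6.454   1.193 -10.389] units [ 0.008  0.001 -0.013] norm 12.288771315380925
```

Request:
{"api": "jog_arm", "payload": {
  "deltas": [
    [0,0,0,0,0.6,0,-1],
    [0,0,0,0,0.6,0,-1],
    [0,0,0,0,0.6,0,-1],
    [0,0,0,0,0.6,0,-1],
    [0,0,0,0,0.4,0,-1],
    [0,0,0,0,0,0,-1]
  ]
}}

```text
t: 9.3
tool_pos: [463.5, 329.1, 135.5]
ee_rot: [-0.188, 0.797, 0.504, 0.276]
ft_force: [0.5, -0.6, -5.5]
gripper_width: 39.1
```

```bash
python3 go.py 470.2 328.1 150;  python3 -c "
from h import *
import pickle
s=st()
m=camera_model('wrist');im=snapshot('wrist');cv2.imwrite('pics/w6.png',im[:,:,::-1]);pickle.dump((m,s),open('w6.pkl','wb'))
im=snapshot('side');cv2.imwrite('pics/s6.png',cv2.resize(im[150:350,200:400,::-1],None,fx=3,fy=3,interpolation=cv2.INTER_CUBIC))
"
```

```text
t 9.3 pos [463.507 329.112 135.532] q [ 0.343  0.409  2.177  1.475  0.48  -0.552] F [ 0.485 -0.622 -5.484] w 39.1
[[ 0.34   0.907  0.251]
 [ 0.699 -0.421  0.578]
 [ 0.629 -0.021 -0.777]]
tool mm [ 10.67    6.192 -10.148] units [ 0.013  0.008 -0.013] norm 15.973643840107982
t 9.3 pos [463.507 329.112 135.532] q [ 0.343  0.409  2.177  1.475  0.48  -0.552] F [ 0.485 -0.622 -5.484] w 39.1
[[ 0.34   0.907  0.251]
 [ 0.699 -0.421  0.578]
 [ 0.629 -0.021 -0.777]]
```

View pics/w6.png

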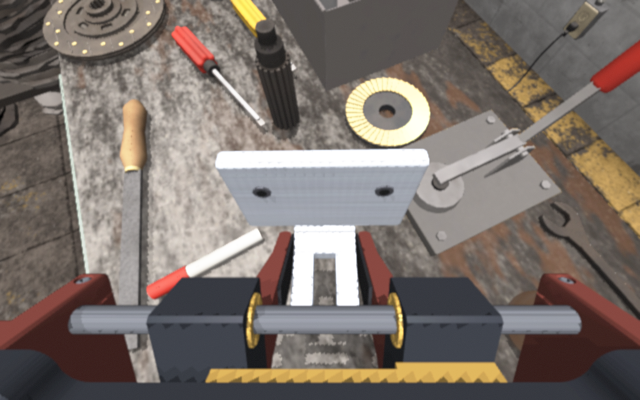

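View pics/s6.png

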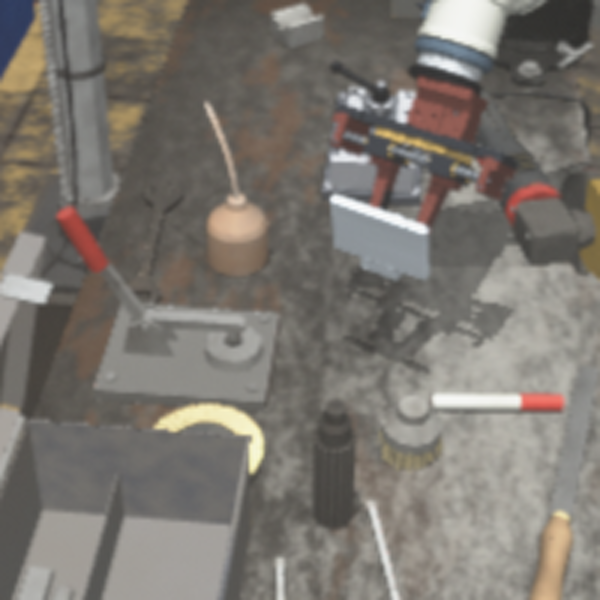

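The stop sits in the camera exactly as before (plate top at (218,152)–(428,151)), so nothing slipped. I'll compute the remaining rotation.

```bash
cat > up.py <<'E'
from h import *
s=st()
Rg=Rq([0.195,0.787,0.497,-0.31]).as_matrix(); pg=np.array([470.3,327.9,22.9])
a=np.radians(65); zd=np.array([np.cos(a),np.sin(a),0]);up=np.array([0,0,1.])
Rs=np.c_[up,np.cross(zd,up),zd]; o=np.array([466,319,0.])
RsT=Rg.T@Rs; oT=Rg.T@(o-pg)   # stop in tool
M=Rq(s["ee_rot"]).as_matrix()
Rn=M@RsT; on=s["tool_pos"]+M@oT
print("stop now origin",on,"R\n",Rn)
yaw=np.arctan2(Rn[1,0],Rn[0,0])
D=R.from_euler('z',yaw).as_matrix()
Md=D@RsT.T
rv=R.from_matrix(M.T@Md).as_rotvec(); print("rotvec units",rv/.15,"yaw",np.degrees(yaw))
tip=M@np.array([10,0,0]);print("lowest tip z", s["tool_pos"][2]-abs(tip[2]), "heel z",on[2],"forktip z",(on+Rn@[70,0,0])[2])
E
python3 up.py
```

```text
t 9.4 pos [464.89  330.203 136.956] q [ 0.344  0.408  2.173  1.467  0.48  -0.543] F [ 1.347  0.057 -5.153] w 39.2
[[ 0.338  0.907  0.251]
 [ 0.7   -0.42   0.578]
 [ 0.63  -0.019 -0.777]]
stop now origin [473.596 349.642 123.976] R
 [[-0.415  0.907  0.068]
 [-0.899 -0.421  0.122]
 [ 0.139 -0.011  0.99 ]]
rotvec units [-0.041  0.933 -0.063] yaw -114.78397150868457
lowest tip z 130.6600512549658 heel z 123.9763912826273 forktip z 133.74117862094258
```

Request:
{"api": "jog_arm", "payload": {
  "deltas": [
    [0,0,0,-0.02,0.5,-0.03,-1],
    [0,0,0,-0.02,0.45,-0.03,-1],
    [0,0,0,0,0,0,-1],
    [0,0,0,0,0,0,-1]
  ]
}}

```text
t: 9.8
tool_pos: [465.5, 331.1, 137.9]
ee_rot: [-0.219, 0.773, 0.493, 0.334]
ft_force: [0.1, 0.6, -4.0]
gripper_width: 39.4
```

```bash
python3 up.py;python3 go.py 466 330 30
```

```text
t 9.8 pos [465.514 331.1   137.882] q [ 0.291  0.456  2.228  1.801  0.605 -0.932] F [ 0.123  0.619 -4.034] w 39.4
[[ 0.29   0.909  0.3  ]
 [ 0.616 -0.417  0.668]
 [ 0.733 -0.009 -0.681]]
stop now origin [474.97  351.969 128.025] R
 [[-0.418  0.908 -0.   ]
 [-0.908 -0.418 -0.001]
 [-0.001 -0.     1.   ]]
rotvec units [-0.002 -0.007 -0.002] yaw -114.72446837924156
lowest tip z 130.55595856083826 heel z 128.02453586421998 forktip z 127.94614619841278
t 9.8 pos [465.514 331.1   137.882] q [ 0.291  0.456  2.228  1.801  0.605 -0.932] F [ 0.123  0.619 -4.034] w 39.4
[[ 0.29   0.909  0.3  ]
 [ 0.616 -0.417  0.668]
 [ 0.733 -0.009 -0.681]]
tool mm [-79.574   1.85   72.832] units [-0.099  0.002  0.091] norm 107.8889326645597
```

Request:
{"api": "jog_arm", "payload": {
  "deltas": [
    [-0.027,0,0.025,0,0,0,-1],
    [-0.027,0,0.025,0,0,0,-1],
    [-0.027,0,0.025,0,0,0,-1],
    [-0.026,0,0.024,0,0,0,-1],
    [0,0,0,0,0,0,-1],
    [0,0,0,0,0,0,-1]
  ]
}}

```text
t: 10.4
tool_pos: [465.1, 332.3, 22.0]
ee_rot: [-0.22, 0.772, 0.493, 0.335]
ft_force: [0.2, 0.4, -4.1]
gripper_width: 39.4
```

```bash
python3 up.py
```

```text
t 10.4 pos [465.075 332.282  22.045] q [ 0.293  0.753  2.216  2.143  0.721 -1.361] F [ 0.168  0.383 -4.122] w 39.4
[[ 0.288  0.909  0.301]
 [ 0.614 -0.416  0.67 ]
 [ 0.735 -0.009 -0.679]]
stop now origin [474.525 353.184  12.251] R
 [[-0.417  0.909 -0.001]
 [-0.909 -0.417 -0.004]
 [-0.004 -0.     1.   ]]
rotvec units [-0.001 -0.026 -0.001] yaw -114.6722452075266
lowest tip z 14.699324073057005 heel z 12.251492523106998 forktip z 11.97617823380681
```

Request:
{"api": "jog_arm", "payload": {
  "deltas": [
    [-0.005,0,0.0045,0,0,0,-1],
    [-0.004,0,0.004,0,0,0,-1],
    [0,0,0,0,0,0,-1],
    [0,0,0,0,0,0,-1]
  ]
}}

```text
t: 10.8
tool_pos: [465.2, 331.7, 12.5]
ee_rot: [-0.219, 0.772, 0.493, 0.336]
ft_force: [0.9, -0.2, -4.1]
gripper_width: 38.8
```

Request:
{"api": "jog_arm", "payload": {
  "deltas": [
    [-0.001,0,0.001,0,0,0,-1],
    [0,0,0,0,0,0,-1]
  ]
}}

```text
t: 11.0
tool_pos: [465.1, 331.7, 10.9]
ee_rot: [-0.219, 0.772, 0.493, 0.336]
ft_force: [-0.4, -0.9, -3.6]
gripper_width: 39.4
```

Request:
{"api": "jog_arm", "payload": {
  "deltas": [
    [-0.001,0,0.001,0,0,0,-1],
    [0,0,0,0,0,0,-1]
  ]
}}

```text
t: 11.2
tool_pos: [465.1, 331.7, 10.2]
ee_rot: [-0.219, 0.772, 0.493, 0.337]
ft_force: [-2.5, -3.6, 3.2]
gripper_width: 39.1
```

Contact (net about +7 N). I'll release and back off along the tool axis.

Request:
{"api": "jog_arm", "payload": {
  "deltas": [
    [0,0,0,0,0,0,0],
    [0,0,0,0,0,0,0.5],
    [0,0,0,0,0,0,0.5],
    [0,0,0,0,0,0,0.5]
  ]
}}

```text
t: 11.6
tool_pos: [465.2, 331.9, 9.7]
ee_rot: [-0.219, 0.772, 0.493, 0.336]
ft_force: [-0.4, -0.3, -0.1]
gripper_width: 63.6
```

Request:
{"api": "jog_arm", "payload": {
  "deltas": [
    [0,0,-0.01,0,0,0,0.6],
    [0,0,-0.03,0,0,0,0.6],
    [0,0,-0.05,0,0,0,1],
    [0,0,-0.05,0,0,0,1],
    [0,0,-0.05,0,0,0,1],
    [0,0,0,0,0,0,1]
  ]
}}

```text
t: 12.2
tool_pos: [418.4, 227.7, 115.2]
ee_rot: [-0.218, 0.772, 0.492, 0.337]
ft_force: [-0.2, -0.2, 0.5]
gripper_width: 87.9
```

```bash
python3 -c "
from h import *
import pickle
s=st()
m=camera_model('wrist');im=snapshot('wrist');cv2.imwrite('pics/w7.png',im[:,:,::-1]);pickle.dump((m,s),open('w7.pkl','wb'))
"
```

```text
t 12.2 pos [418.439 227.71  115.194] q [ 0.027  0.48   2.372  1.747  0.735 -1.173] F [-0.208 -0.152  0.521] w 87.9
[[ 0.288  0.908  0.306]
 [ 0.614 -0.42   0.669]
 [ 0.735 -0.004 -0.678]]
```

View pics/w7.png

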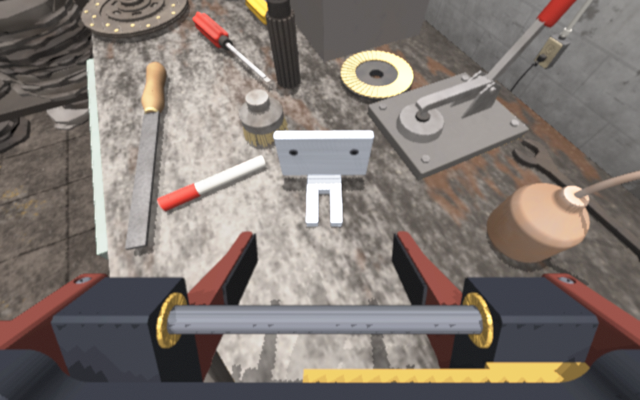

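The stop is standing upright at (324,175), fork toward the camera. I'll check it against the predicted pose, then raise and reorient.

Request:
{"api": "jog_arm", "payload": {
  "deltas": [
    [0.04,0,-0.036,0,0,0,1],
    [0.04,0,-0.036,0,0,0,1],
    [0,0,0,0,-0.9,0,1],
    [0,0,0,0,-0.9,0,1],
    [0,0,0,0,-0.9,0,1],
    [0,0,0,0,-0.9,0,1],
    [0,0,0,0,-0.9,0,1],
    [0,0,0,0,-0.9,0,1],
    [0,0,0,0,0,0,1]
  ]
}}

```text
t: 13.15
tool_pos: [412.7, 238.4, 194.9]
ee_rot: [-0.084, 0.829, 0.545, 0.091]
ft_force: [-0.8, 0.6, 0.5]
gripper_width: 87.8
```

```bash
python3 go.py 474.6 352.6 180; python3 - <<'E'
from h import *
import pickle
from scipy.optimize import least_squares
m,s=pickle.load(open('w7.pkl','rb'))
a=np.radians(-114.7)
def pts(p):
    c,sn=np.cos(p[2]),np.sin(p[2]);x=np.array([c,sn,0]);y=np.array([-sn,c,0])
    L=np.array([[10,-50,80],[10,50,80],[0,-50,80],[0,50,80],[70,-20,12],[70,20,12],[70,-20,0],[70,20,0]])
    return np.array([p[0],p[1],0])+L[:,:1]*x+L[:,1:2]*y+L[:,2:]*[0,0,1]
print(proj(m,pts([474.6,352.6,a])))
im=cv2.imread('pics/w7.png');cv2.imwrite('pics/w7z.png',cv2.resize(im[120:240,260:390],None,fx=5,fy=5,interpolation=cv2.INTER_CUBIC))
E
```

```text
t 13.15 pos [412.683 238.371 194.933] q [0.367 0.188 2.08  0.299 0.753 0.569] F [-0.789  0.632  0.505] w 87.8
[[ 0.39   0.919  0.059]
 [ 0.889 -0.392  0.238]
 [ 0.242 -0.041 -0.969]]
tool mm [122.008  12.728  45.354] units [0.153 0.016 0.057] norm 130.78560752867392
[[272.476 138.727]
 [373.188 138.256]
 [273.375 131.239]
 [372.297 130.769]
 [305.134 222.665]
 [341.565 222.523]
 [305.815 227.172]
 [341.04  227.036]]
```

View pics/w7z.png

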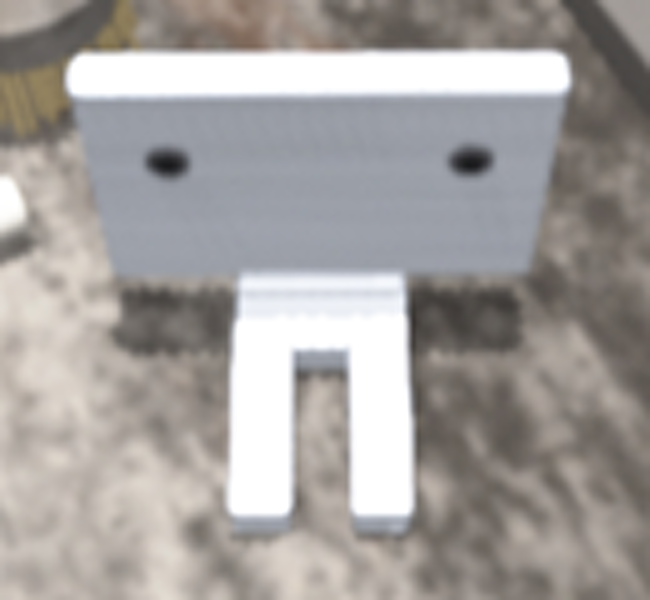

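```bash
cat > tgt.py <<'E'
from h import *
import sys
# x y z yaw_of_tool_y(deg): tool pointing down
t=np.array([float(v) for v in sys.argv[1:4]]); a=np.radians(float(sys.argv[4]))
y=np.array([np.cos(a),np.sin(a),0]);z=np.array([0,0,-1.]);Md=np.c_[np.cross(y,z),y,z]
s=st(); M=Rq(s["ee_rot"]).as_matrix()
print("yaw_y",np.degrees(np.arctan2(M[1,1],M[0,1])))
print("rot units now->tgt",R.from_matrix(M.T@Md).as_rotvec()/.15)
d=t-s["tool_pos"]
print("shift units in now axes",M.T@d/800,"in tgt axes",Md.T@d/800,"mm",np.linalg.norm(d))
E
python3 tgt.py 472.9 348.1 150 65.3
```

```text
t 13.15 pos [412.683 238.371 194.933] q [0.367 0.188 2.08  0.299 0.753 0.569] F [-0.789  0.632  0.505] w 87.8
[[ 0.39   0.919  0.059]
 [ 0.889 -0.392  0.238]
 [ 0.242 -0.041 -0.969]]
yaw_y -23.1023972366365
rot units now->tgt [  1.045  -1.503 -10.262]
shift units in now axes [0.138 0.018 0.092] in tgt axes [-0.011  0.156  0.056] mm 132.98654191666827
```

Request:
{"api": "jog_arm", "payload": {
  "deltas": [
    [0,0,0,0.095,-0.137,-0.933,1],
    [0,0,0,0.095,-0.137,-0.933,1],
    [0,0,0,0.095,-0.137,-0.933,1],
    [0,0,0,0.095,-0.137,-0.933,1],
    [0,0,0,0.095,-0.137,-0.933,1],
    [0,0,0,0.095,-0.137,-0.933,1],
    [0,0,0,0.095,-0.137,-0.933,1],
    [0,0,0,0.095,-0.137,-0.933,1],
    [0,0,0,0.095,-0.137,-0.933,1],
    [0,0,0,0.095,-0.137,-0.933,1]
  ]
}}

```text
t: 14.15
tool_pos: [409.5, 236.2, 193.0]
ee_rot: [-0.012, 0.279, 0.96, 0.01]
ft_force: [-0.7, 0.4, -0.8]
gripper_width: 88.3
```

```bash
python3 tgt.py 472.9 348.1 150 65.3
```

```text
t 14.15 pos [409.508 236.173 192.984] q [ 0.478  0.243  1.982  0.038  0.92  -0.549] F [-0.682  0.368 -0.806] w 88.3
[[-0.843  0.537 -0.017]
 [ 0.536  0.844  0.026]
 [ 0.028  0.013 -1.   ]]
yaw_y 57.52576204168618
rot units now->tgt [ 0.097 -0.178 -0.903]
shift units in now axes [0.007 0.16  0.056] in tgt axes [-0.014  0.16   0.054] mm 135.62365615051112
```

Request:
{"api": "jog_arm", "payload": {
  "deltas": [
    [0,0,0,0.097,-0.178,-0.9,1],
    [-0.003,0.04,0.006,0,0,0,1],
    [-0.003,0.04,0.006,0,0,0,1],
    [-0.004,0.04,0.006,0,0,0,1],
    [-0.004,0.04,0.006,0,0,0,1],
    [0,0,0,0,0,0,1]
  ]
}}

```text
t: 14.75
tool_pos: [475.9, 349.5, 172.9]
ee_rot: [0.0, 0.216, 0.976, 0.001]
ft_force: [0.4, -0.7, -0.3]
gripper_width: 87.7
```

```bash
python3 tgt.py 472.9 348.1 53 65.3;  python3 -c "
from h import *
import pickle
s=st()
m=camera_model('wrist');im=snapshot('wrist');cv2.imwrite('pics/w8.png',im[:,:,::-1]);pickle.dump((m,s),open('w8.pkl','wb'))
"
```

```text
t 14.75 pos [475.855 349.544 172.921] q [ 0.613  0.434  1.746  0.001  0.961 -0.522] F [ 0.4   -0.685 -0.31 ] w 87.7
[[-0.906  0.422  0.   ]
 [ 0.422  0.906  0.001]
 [ 0.     0.001 -1.   ]]
yaw_y 65.02178898452219
rot units now->tgt [ 0.007 -0.001 -0.032]
shift units in now axes [ 0.003 -0.003  0.15 ] in tgt axes [ 0.003 -0.003  0.15 ] mm 119.96634420318892
t 14.75 pos [475.855 349.544 172.921] q [ 0.613  0.434  1.746  0.001  0.961 -0.522] F [ 0.4   -0.685 -0.31 ] w 87.7
[[-0.906  0.422  0.   ]
 [ 0.422  0.906  0.001]
 [ 0.     0.001 -1.   ]]
```

View pics/w8.png

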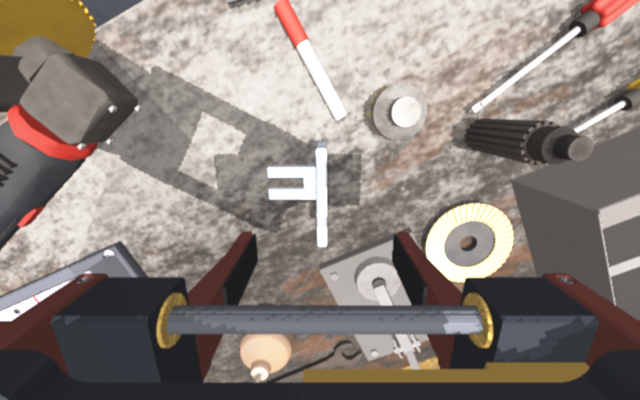

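The plate top edge (column 322, rows 142–246) is centred and parallel to the jaws. I'll descend and grip.

Request:
{"api": "jog_arm", "payload": {
  "deltas": [
    [0.003,-0.003,0.045,0,0,0,0.6],
    [0,0,0.05,0,0,0,0.4],
    [0,0,0.035,0,0,0,0],
    [0,0,0.016,0,0,0,0],
    [0,0,0,0,0,0,0],
    [0,0,0,0,0,0,0]
  ]
}}

```text
t: 15.4
tool_pos: [473.2, 344.9, 59.0]
ee_rot: [0.002, 0.218, 0.976, -0.001]
ft_force: [0.3, 0.6, -0.1]
gripper_width: 45.2
```

```bash
python3 tgt.py 472.9 348.1 56 65.3
```

```text
t 15.4 pos [473.242 344.88   58.975] q [ 0.612  0.594  1.807 -0.006  0.738 -0.515] F [ 0.258  0.648 -0.06 ] w 45.2
[[-0.905  0.426  0.004]
 [ 0.426  0.905 -0.002]
 [-0.004 -0.001 -1.   ]]
yaw_y 64.78152615707673
rot units now->tgt [-0.004  0.029 -0.06 ]
shift units in now axes [0.002 0.003 0.004] in tgt axes [0.002 0.003 0.004] mm 4.397743098856941
```

Request:
{"api": "jog_arm", "payload": {
  "deltas": [
    [0.002,0.003,0.003,0,0,0,-0.4],
    [0,0,0,0,0,0,-1],
    [0,0,0,0,0,0,-1],
    [0,0,0,0,0,0,-1],
    [0,0,0,0,0,0,-1],
    [0,0,0,0,0,0,-1]
  ],
  "squeeze": 50
}}

```text
t: 16.0
tool_pos: [472.9, 347.9, 56.2]
ee_rot: [0.002, 0.218, 0.976, -0.001]
ft_force: [-0.9, -0.3, 4.8]
gripper_width: 9.9
```

```bash
python3 tgt.py 472.9 348.1 56 65.3
```

```text
t 16.0 pos [472.865 347.861  56.208] q [ 0.617  0.6    1.805 -0.007  0.735 -0.509] F [-0.933 -0.311  4.848] w 9.9
[[-0.905  0.426  0.004]
 [ 0.426  0.905 -0.003]
 [-0.005 -0.001 -1.   ]]
yaw_y 64.78325215790959
rot units now->tgt [-0.007  0.034 -0.06 ]
shift units in now axes [0. 0. 0.] in tgt axes [0. 0. 0.] mm 0.3188984839448229
```

Request:
{"api": "jog_arm", "payload": {
  "deltas": [
    [0,0,-0.02,0,0,0,-1],
    [0,0,-0.04,0,0,0,-1],
    [0,0,-0.05,0,0,-0.5,-1],
    [0,0,-0.03,0,0,-0.8,-1],
    [0,0,0,0,0,-0.8,-1],
    [0,0,0,0,0,-0.8,-1],
    [0,0,0,0,0,0,-1]
  ]
}}

```text
t: 16.7
tool_pos: [471.9, 347.8, 168.4]
ee_rot: [0.002, 0.002, 1.0, -0.002]
ft_force: [-0.7, -0.1, -4.3]
gripper_width: 9.8
```

```bash
python3 tgt.py 491.2 -10.2 160 89.7
```

```text
t 16.7 pos [471.927 347.83  168.448] q [ 0.617  0.434  1.758 -0.006  0.949 -0.946] F [-0.686 -0.069 -4.261] w 9.8
[[-1.     0.004  0.004]
 [ 0.004  1.    -0.003]
 [-0.004 -0.003 -1.   ]]
yaw_y 89.76054029697322
rot units now->tgt [-0.023  0.025  0.007]
shift units in now axes [-0.026 -0.447  0.012] in tgt axes [-0.026 -0.447  0.011] mm 358.647419344227
```

Request:
{"api": "jog_arm", "payload": {
  "deltas": [
    [-0.003,-0.03,0,0,0,0,-1],
    [-0.003,-0.05,0,0,0,0,-1],
    [-0.003,-0.055,0,0,0,0,-1],
    [-0.003,-0.055,0,-0.02,0.02,0,-1],
    [-0.003,-0.055,0,0,0,0,-1],
    [-0.003,-0.055,0,0,0,0,-1],
    [-0.003,-0.055,0,0,0,0,-1],
    [-0.003,-0.05,0,0,0,0,-1],
    [-0.002,-0.042,0,0,0,0,-1],
    [0,0,0,0,0,0,-1]
  ]
}}

```text
t: 17.7
tool_pos: [491.0, -12.9, 168.6]
ee_rot: [0.0, 0.006, 1.0, -0.001]
ft_force: [-0.7, 0.7, -5.8]
gripper_width: 9.7
```

```bash
python3 tgt.py 491.2 -10.2 130 89.7;  python3 -c "
from h import *
import pickle
s=st()
m=camera_model('wrist');im=snapshot('wrist');cv2.imwrite('pics/w9.png',im[:,:,::-1]);pickle.dump((m,s),open('w9.pkl','wb'))
"
```

```text
t 17.7 pos [491.049 -12.911 168.588] q [-0.05   0.306  1.964 -0.001  0.872 -1.607] F [-0.743  0.652 -5.811] w 9.7
[[-1.     0.012  0.001]
 [ 0.012  1.    -0.001]
 [-0.001 -0.001 -1.   ]]
yaw_y 89.28587291666673
rot units now->tgt [-0.007  0.004 -0.048]
shift units in now axes [-0.     0.003  0.048] in tgt axes [-0.     0.003  0.048] mm 38.683200235753525
t 17.7 pos [491.049 -12.911 168.588] q [-0.05   0.306  1.964 -0.001  0.872 -1.607] F [-0.743  0.652 -5.811] w 9.7
[[-1.     0.012  0.001]
 [ 0.012  1.    -0.001]
 [-0.001 -0.001 -1.   ]]
```

View pics/w9.png

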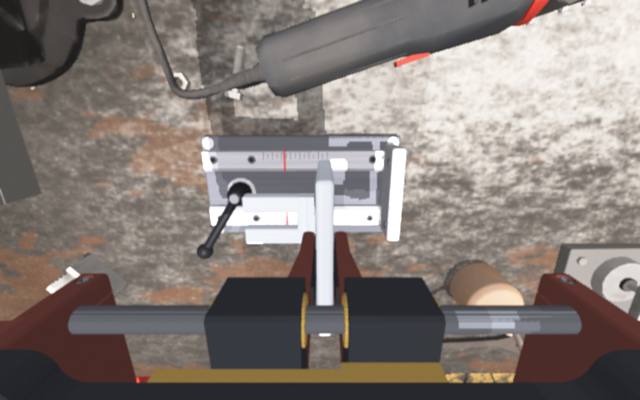

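```bash
python3 - <<'E'
from h import *
import pickle
m,s=pickle.load(open('w9.pkl','rb'))
im=cv2.imread('pics/w9.png');cv2.imwrite('pics/w9z.png',cv2.resize(im[125:255,190:420],None,fx=3.4,fy=3.4,interpolation=cv2.INTER_CUBIC))
M=Rq(s["ee_rot"]).as_matrix();p=s["tool_pos"]
# stop axes in tool: x_s=-tool y, z_s=-tool z, y_s = z×x = (-z)×(-y)= z×y=-x
xs,ys,zs=-M[:,1],-M[:,0],-M[:,2]
o=p-5*xs-56.2*zs
L=np.array([[70,-20,12],[70,-7,12],[70,7,12],[70,20,12],[27,-7,12],[27,7,12],[10,-50,80],[0,-50,80],[10,50,80]])
u=proj(m,o+L[:,:1]*xs+L[:,1:2]*ys+L[:,2:]*zs)
print(np.c_[L,u,(u-[190,125]+.35)*3.4])
E
```

```text
[[ 70.    -20.     12.    241.627 196.411 176.723 243.988]
 [ 70.     -7.     12.    243.092 211.977 181.701 296.912]
 [ 70.      7.     12.    244.611 228.135 186.868 351.85 ]
 [ 70.     20.     12.    245.972 242.607 191.496 401.054]
 [ 27.     -7.     12.    296.884 211.969 364.595 296.886]
 [ 27.      7.     12.    297.397 228.126 366.339 351.818]
 [ 10.    -50.     80.    314.87  179.015 425.746 184.84 ]
 [  0.    -50.     80.    334.149 179.013 491.297 184.836]
 [ 10.     50.     80.    316.505 334.555 431.307 713.679]]
```

View pics/w9z.png

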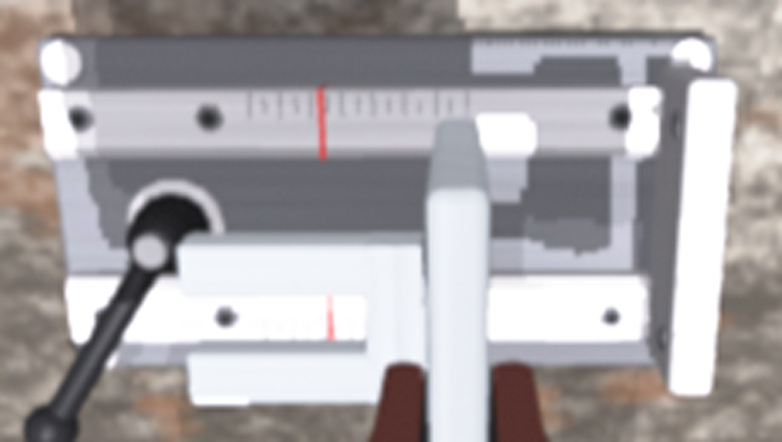

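```bash
python3 - <<'E'
from h import *
import pickle
m,s=pickle.load(open('w9.pkl','rb'))
f=lambda u:np.array(u)/3.4-.35+np.array([190,125])
print('mark',ray(m,f([[321,88],[323,158],[330,296],[331,340]]),27))
print('inner up',ray(m,f([[75,157],[625,155]]),27),'outer',ray(m,f([[45,88],[630,86]]),27))
print('inner low',ray(m,f([[70,275],[640,275]]),27),'outer low',ray(m,f([[75,342],[645,342]]),27))
print('stud',ray(m,f([152,252]),62))
print('base',ray(m,f([[42,36],[715,36]]),16))
print('jaw',ray(m,f([[692,82],[737,82],[672,393],[713,393]]),58))
E
```

```text
mark [[447.557 -56.648  27.   ]
 [470.457 -57.28   27.   ]
 [518.821 -57.559  27.   ]
 [535.208 -58.085  27.   ]]
inner up [[ 469.117 -138.975   27.   ]
 [ 470.677   42.188   27.   ]] outer [[ 446.459 -145.589   27.   ]
 [ 448.145   42.869   27.   ]]
inner low [[ 510.084 -146.243   27.   ]
 [ 512.473   49.043   27.   ]] outer low [[ 534.87  -147.886   27.   ]
 [ 537.307   51.936   27.   ]]
stud [[ 491.388 -105.161   62.   ]]
base [[ 430.906 -148.93    16.   ]
 [ 433.638   72.043   16.   ]]
jaw [[443.14   55.178  58.   ]
 [443.301  68.176  58.   ]
 [541.967  54.96   58.   ]
 [542.127  68.103  58.   ]]
```

Prong corners lie within 1 px of prediction. The red line is at world y≈-57.5, and the channel centreline is at x≈491.5. I'll lower to just above the bars.

Request:
{"api": "jog_arm", "payload": {
  "deltas": [
    [-0.001,0.003,0.03,0,0,-0.03,-1],
    [0,0,0.04,0,0,0,-1],
    [0,0,0.025,0,0,0,-1],
    [0,0,0.006,0,0,0,-1],
    [0,0,0,0,0,0,-1],
    [0,0,0,0,0,0,-1]
  ]
}}

```text
t: 18.35
tool_pos: [492.9, -6.8, 88.5]
ee_rot: [0.001, 0.0, 1.0, -0.0]
ft_force: [-0.4, 0.5, -4.4]
gripper_width: 9.6
```

```bash
python3 tgt.py 491.9 -10.2 72.2 89.5;  python3 -c "
from h import *
import pickle
s=st()
m=camera_model('wrist');im=snapshot('wrist');cv2.imwrite('pics/w10.png',im[:,:,::-1]);pickle.dump((m,s),open('w10.pkl','wb'))
cv2.imwrite('pics/w10z.png',cv2.resize(im[125:325,170:430,::-1],None,fx=3,fy=3,interpolation=cv2.INTER_CUBIC))
"
```

```text
t 18.35 pos [492.85   -6.799  88.484] q [-0.038  0.444  2.005 -0.     0.691 -1.608] F [-0.369  0.536 -4.411] w 9.6
[[-1.     0.001  0.002]
 [ 0.001  1.    -0.   ]
 [-0.002 -0.    -1.   ]]
yaw_y 89.95764280328716
rot units now->tgt [-0.002  0.014  0.053]
shift units in now axes [ 0.001 -0.004  0.02 ] in tgt axes [ 0.001 -0.004  0.02 ] mm 16.662402375352105
t 18.35 pos [492.85   -6.799  88.484] q [-0.038  0.444  2.005 -0.     0.691 -1.608] F [-0.369  0.536 -4.411] w 9.6
[[-1.     0.001  0.002]
 [ 0.001  1.    -0.   ]
 [-0.002 -0.    -1.   ]]
```

View pics/w10z.png

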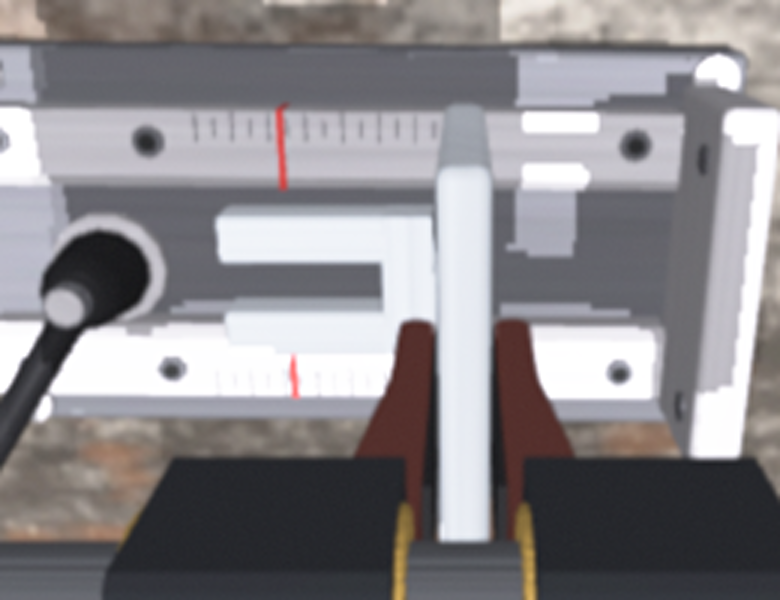

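```bash
python3 - <<'E'
from h import *
import pickle
m,s=pickle.load(open('w10.pkl','rb'))
f=lambda u:np.array(u)/3-.33+np.array([170,125])
print('prong outer/inner up, inner/outer low',ray(m,f([[218,216],[220,262],[228,312],[230,345]]),44.3))
print('heel side',ray(m,f([[432,215]]),44.3))
print('bars inner/outer up',ray(m,f([[230,188],[230,107],[660,188],[660,107]]),27),'\nlow',ray(m,f([[170,325],[230,397],[655,325],[655,400]]),27))
print('mark',ray(m,f([[281,107],[284,188],[293,356],[295,397]]),27),'stud',ray(m,f([66,304]),62))
M=Rq(s["ee_rot"]).as_matrix();p=s["tool_pos"]
xs,ys,zs=-M[:,1],-M[:,0],-M[:,2]
o=p-5*xs-56.2*zs
L=np.array([[70,-20,12],[70,-7,12],[70,7,12],[70,20,12],[10,-20,12],[27,7,12],[10,-50,80],[0,-50,80]])
u=proj(m,o+L[:,:1]*xs+L[:,1:2]*ys+L[:,2:]*zs)
print(np.c_[L,(u-[170,125]+.33)*3])
E
```

```text
prong outer/inner up, inner/outer low [[473.106 -71.237  44.3  ]
 [485.924 -71.865  44.3  ]
 [500.387 -70.99   44.3  ]
 [510.251 -71.297  44.3  ]]
heel side [[472.876 -15.211  44.3  ]]
bars inner/outer up [[470.185 -72.48   27.   ]
 [447.373 -70.514  27.   ]
 [470.275  48.167  27.   ]
 [447.458  46.548  27.   ]] 
low [[512.106 -93.846  27.   ]
 [536.051 -78.158  27.   ]
 [512.222  49.663  27.   ]
 [537.188  51.388  27.   ]]
mark [[447.383 -56.632  27.   ]
 [470.196 -57.331  27.   ]
 [522.269 -58.096  27.   ]
 [536.068 -58.359  27.   ]] stud [[ 490.471 -105.493   62.   ]]
[[ 70.    -20.     12.    215.825 215.182]
 [ 70.     -7.     12.    220.219 261.88 ]
 [ 70.      7.     12.    224.779 310.354]
 [ 70.     20.     12.    228.864 353.769]
 [ 10.    -20.     12.    445.051 215.157]
 [ 27.      7.     12.    383.134 310.326]
 [ 10.    -50.     80.    435.53  162.989]
 [  0.    -50.     80.    493.368 162.984]]
```

Request:
{"api": "jog_arm", "payload": {
  "deltas": [
    [0.0015,0,0.004,0,0,0.05,-1],
    [0,0,0.003,0,0,0,-1],
    [0,0,0,0,0,0,-1]
  ]
}}

```text
t: 18.7
tool_pos: [490.8, -7.2, 82.1]
ee_rot: [0.0, 0.004, 1.0, -0.0]
ft_force: [0.0, -0.4, -4.5]
gripper_width: 9.7
```

Request:
{"api": "jog_arm", "payload": {
  "deltas": [
    [0,0,0.003,0,0,0,-1],
    [0,0,0.002,0,0,0,-1],
    [0,0,0,0,0,0,-1]
  ]
}}

```text
t: 19.0
tool_pos: [490.8, -7.3, 77.8]
ee_rot: [0.0, 0.004, 1.0, -0.0]
ft_force: [-0.5, -0.4, -4.0]
gripper_width: 9.4
```

```bash
python3 tgt.py 491.6 -7 72.2 89.5
```

```text
t 19.0 pos [490.779  -7.281  77.771] q [-0.039  0.463  2.012 -0.     0.667 -1.601] F [-0.504 -0.403 -4.043] w 9.4
[[-1.     0.008  0.   ]
 [ 0.008  1.    -0.   ]
 [-0.    -0.    -1.   ]]
yaw_y 89.52358959550473
rot units now->tgt [-0.002  0.002  0.003]
shift units in now axes [-0.001  0.     0.007] in tgt axes [-0.001  0.     0.007] mm 5.638671801398847
```

Request:
{"api": "jog_arm", "payload": {
  "deltas": [
    [-0.0005,0,0.003,0,0,0,-1],
    [0,0,0.001,0,0,0,-1],
    [0,0,0,0,0,0,-1]
  ]
}}

```text
t: 19.3
tool_pos: [491.2, -7.3, 74.6]
ee_rot: [0.0, 0.004, 1.0, -0.0]
ft_force: [-0.8, 0.0, -4.2]
gripper_width: 9.5
```

Request:
{"api": "jog_arm", "payload": {
  "deltas": [
    [0,0,0.0015,0,0,0,-1],
    [0,0,0,0,0,0,-1]
  ]
}}

```text
t: 19.5
tool_pos: [491.3, -7.2, 73.5]
ee_rot: [0.0, 0.004, 1.0, -0.0]
ft_force: [-0.1, 1.0, -3.6]
gripper_width: 9.6
```

Request:
{"api": "jog_arm", "payload": {
  "deltas": [
    [0,0,0.0012,0,0,0,-1],
    [0,0,0,0,0,0,-1]
  ]
}}

```text
t: 19.7
tool_pos: [491.3, -7.2, 72.6]
ee_rot: [0.0, 0.004, 1.0, -0.0]
ft_force: [-0.2, -0.5, -5.1]
gripper_width: 9.6
```

Request:
{"api": "jog_arm", "payload": {
  "deltas": [
    [0,0,0.001,0,0,0,-1],
    [0,0,0,0,0,0,-1]
  ]
}}

```text
t: 19.9
tool_pos: [491.4, -7.2, 72.3]
ee_rot: [0.001, 0.004, 1.0, -0.0]
ft_force: [-1.6, 1.0, 1.7]
gripper_width: 9.8
```

```bash
python3 tgt.py 491.6 -7 72.2 89.5;  python3 -c "
from h import *
import pickle
s=st()
m=camera_model('wrist');im=snapshot('wrist');cv2.imwrite('pics/w11.png',im[:,:,::-1]);pickle.dump((m,s),open('w11.pkl','wb'))
cv2.imwrite('pics/w11z.png',cv2.resize(im[125:325,170:430,::-1],None,fx=3,fy=3,interpolation=cv2.INTER_CUBIC))
"
```

```text
t 19.9 pos [491.434  -7.212  72.263] q [-0.039  0.474  2.012 -0.     0.655 -1.601] F [-1.639  1.029  1.736] w 9.8
[[-1.     0.008  0.001]
 [ 0.008  1.    -0.   ]
 [-0.001 -0.    -1.   ]]
yaw_y 89.53032663678925
rot units now->tgt [-0.002  0.007  0.004]
shift units in now axes [-0.  0.  0.] in tgt axes [-0.  0.  0.] mm 0.276545092349527
t 19.9 pos [491.434  -7.212  72.263] q [-0.039  0.474  2.012 -0.     0.655 -1.601] F [-1.639  1.029  1.736] w 9.8
[[-1.     0.008  0.001]
 [ 0.008  1.    -0.   ]
 [-0.001 -0.    -1.   ]]
```

View pics/w11z.png

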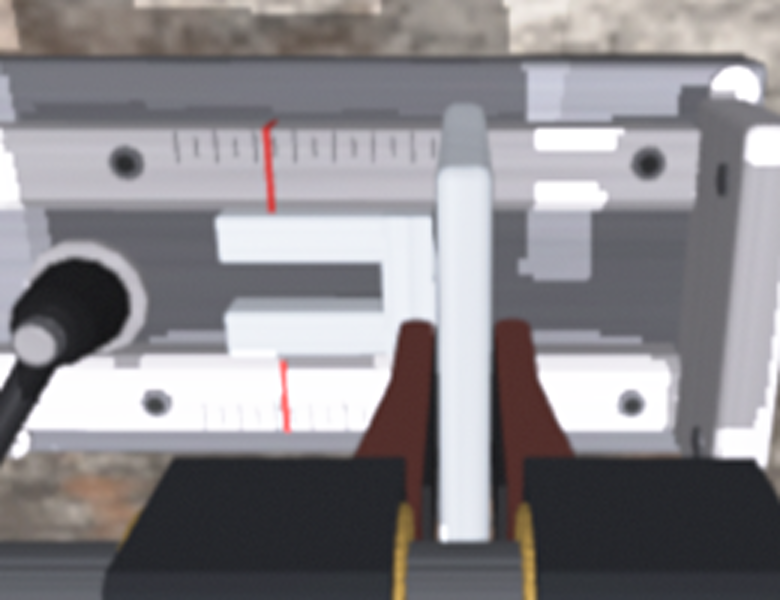

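The foot is in the channel at the expected height. I'll slide along it in stages.

Request:
{"api": "jog_arm", "payload": {
  "deltas": [
    [0,-0.006,-0.0004,0,0,0,-1],
    [0,-0.01,0,0,0,0,-1],
    [0,-0.01,0,0,0,0,-1],
    [0,-0.006,0,0,0,0,-1],
    [0,0,0,0,0,0,-1]
  ]
}}

```text
t: 20.45
tool_pos: [491.3, -34.0, 72.2]
ee_rot: [0.001, 0.005, 1.0, -0.0]
ft_force: [-0.1, -2.2, -0.8]
gripper_width: 9.8
```

Request:
{"api": "jog_arm", "payload": {
  "deltas": [
    [0,-0.008,0,0,0,0,-1],
    [0,-0.01,0,0,0,0,-1],
    [0,-0.01,0,0,0,0,-1],
    [0,-0.004,0,0,0,0,-1],
    [0,0,0,0,0,0,-1]
  ]
}}

```text
t: 20.95
tool_pos: [491.0, -59.3, 72.2]
ee_rot: [0.001, 0.004, 1.0, -0.0]
ft_force: [0.1, -2.4, 0.0]
gripper_width: 10.0
```

```bash
python3 tgt.py 491 -62.5 72.2 89.5;  python3 -c "
from h import *
import pickle
s=st()
m=camera_model('wrist');im=snapshot('wrist');cv2.imwrite('pics/w12.png',im[:,:,::-1]);pickle.dump((m,s),open('w12.pkl','wb'))
cv2.imwrite('pics/w12z.png',cv2.resize(im[125:325,170:430,::-1],None,fx=3,fy=3,interpolation=cv2.INTER_CUBIC))
"
```

```text
t 20.95 pos [490.985 -59.323  72.225] q [-0.144  0.477  2.006 -0.001  0.658 -1.705] F [ 0.066 -2.351  0.021] w 10.0
[[-1.     0.009  0.001]
 [ 0.009  1.    -0.001]
 [-0.001 -0.001 -1.   ]]
yaw_y 89.50110386541165
rot units now->tgt [-0.006  0.007  0.   ]
shift units in now axes [-0.    -0.004  0.   ] in tgt axes [-0.    -0.004  0.   ] mm 3.177351522453915
t 20.95 pos [490.985 -59.323  72.225] q [-0.144  0.477  2.006 -0.001  0.658 -1.705] F [ 0.066 -2.351  0.021] w 10.0
[[-1.     0.009  0.001]
 [ 0.009  1.    -0.001]
 [-0.001 -0.001 -1.   ]]
```

View pics/w12z.png

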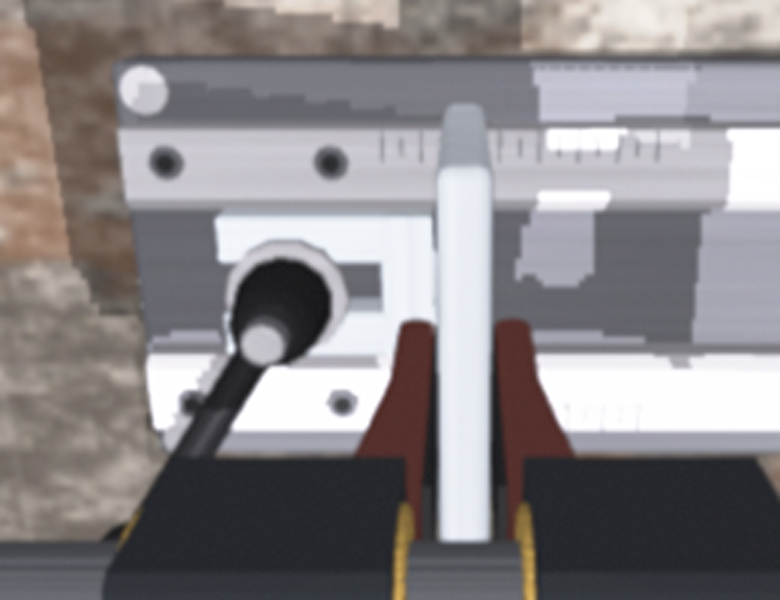

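Request:
{"api": "jog_arm", "payload": {
  "deltas": [
    [0,-0.004,0,0,0,0,-1],
    [0,0,0,0,0,0,-1],
    [0,0,0,0,0,0,-1]
  ]
}}

```text
t: 21.3
tool_pos: [490.9, -61.7, 72.2]
ee_rot: [0.0, 0.004, 1.0, -0.0]
ft_force: [-0.8, 0.2, 0.4]
gripper_width: 9.8
```

```bash
python3 tgt.py 491 -62.5 72.2 89.5
```

```text
t 21.3 pos [490.905 -61.715  72.215] q [-0.149  0.477  2.005 -0.001  0.658 -1.711] F [-0.837  0.24   0.41 ] w 9.8
[[-1.     0.008  0.001]
 [ 0.008  1.    -0.001]
 [-0.001 -0.001 -1.   ]]
yaw_y 89.54642904169108
rot units now->tgt [-0.004  0.006  0.005]
shift units in now axes [-0.    -0.001  0.   ] in tgt axes [-0.    -0.001  0.   ] mm 0.7909294238347245
```

Request:
{"api": "jog_arm", "payload": {
  "deltas": [
    [0,-0.001,0,0,0,0,-1],
    [0,0,0,0,0,0,-1],
    [0,0,0,0,0,0,-1]
  ]
}}

```text
t: 21.6
tool_pos: [490.9, -62.2, 72.2]
ee_rot: [0.0, 0.004, 1.0, -0.0]
ft_force: [0.8, 3.3, 2.1]
gripper_width: 9.7
```

```bash
python3 tgt.py 491 -62.5 72.2 89.5
```

```text
t 21.6 pos [490.883 -62.198  72.249] q [-0.15   0.477  2.005  0.     0.659 -1.713] F [0.842 3.3   2.126] w 9.7
[[-1.     0.008  0.001]
 [ 0.008  1.    -0.   ]
 [-0.001 -0.    -1.   ]]
yaw_y 89.53786231933957
rot units now->tgt [-0.     0.005  0.004]
shift units in now axes [-0. -0.  0.] in tgt axes [-0. -0.  0.] mm 0.3271944375774775
```

Release and rise, then turn so the wrist camera sees the front face and the line.

Request:
{"api": "jog_arm", "payload": {
  "deltas": [
    [0,0,0,0,0,0,-0.5],
    [0,0,0,0,0,0,-0.4],
    [0,0,0,0,0,0,-0.4],
    [0,0,-0.03,0,0,0,-0.4],
    [0,0,-0.045,0,0,0,-0.4],
    [0,0,-0.01,0,0,0.5,-0.2],
    [0,0,0,0,0,1,0],
    [0,0,0,0,0,1,0],
    [0,0,0,0,0,1,0],
    [0,0,0,0,0,1,0]
  ]
}}

```text
t: 22.6
tool_pos: [490.8, -62.6, 140.3]
ee_rot: [0.001, 0.338, 0.941, -0.0]
ft_force: [-0.5, 0.5, -0.1]
gripper_width: 43.4
```

Request:
{"api": "jog_arm", "payload": {
  "deltas": [
    [0,0,0,0,0,1,0],
    [0,0,0,0,0,1,0],
    [0,0,0,0,0,0.4,0],
    [0,0,0,0,0,0,0]
  ]
}}

```text
t: 23.0
tool_pos: [490.8, -62.6, 140.2]
ee_rot: [0.0, 0.498, 0.867, -0.0]
ft_force: [0.7, 0.2, 0.3]
gripper_width: 44.0
```

```bash
python3 tgt.py 522 -32 135 30
```

```text
t 23.0 pos [490.765 -62.556 140.167] q [-0.151  0.356  1.975 -0.     0.81  -0.678] F [0.685 0.248 0.276] w 44.0
[[-0.503  0.864  0.001]
 [ 0.864  0.503 -0.   ]
 [-0.001  0.    -1.   ]]
yaw_y 30.205929187321765
rot units now->tgt [0.003 0.005 0.024]
shift units in now axes [0.013 0.053 0.006] in tgt axes [0.014 0.053 0.006] mm 43.99972144623556
```

Request:
{"api": "jog_arm", "payload": {
  "deltas": [
    [0.013,0.053,0,0,0,0,0],
    [0,0,0,0,0,0,0],
    [0,0,0,0,0,0,0]
  ]
}}

```text
t: 23.3
tool_pos: [522.3, -31.8, 140.0]
ee_rot: [0.0, 0.497, 0.868, -0.0]
ft_force: [-0.3, -0.6, -0.4]
gripper_width: 43.9
```

```bash
python3 -c "
from h import *
import pickle
s=st()
m=camera_model('wrist');im=snapshot('wrist');cv2.imwrite('pics/w13.png',im[:,:,::-1]);pickle.dump((m,s),open('w13.pkl','wb'))
print(proj(m,[[536,-58,27],[447,-57.5,27]]))
"
```

```text
t 23.3 pos [522.29  -31.772 140.035] q [-0.083  0.393  1.914 -0.001  0.834 -0.613] F [-0.265 -0.601 -0.436] w 43.9
[[-0.506  0.863  0.   ]
 [ 0.863  0.506 -0.   ]
 [-0.001  0.    -1.   ]]
[[322.729 222.046]
 [248.109 180.903]]
```

View pics/w13.png

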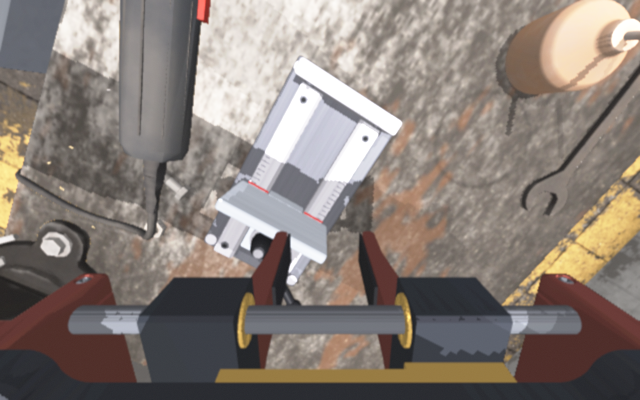

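```bash
python3 -c "
import cv2
im=cv2.imread('pics/w13.png')
cv2.imwrite('pics/w13z.png',cv2.resize(im[165:265,205:345],None,fx=5.5,fy=5.5,interpolation=cv2.INTER_CUBIC))
"
```

```text
(no output)
```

View pics/w13z.png

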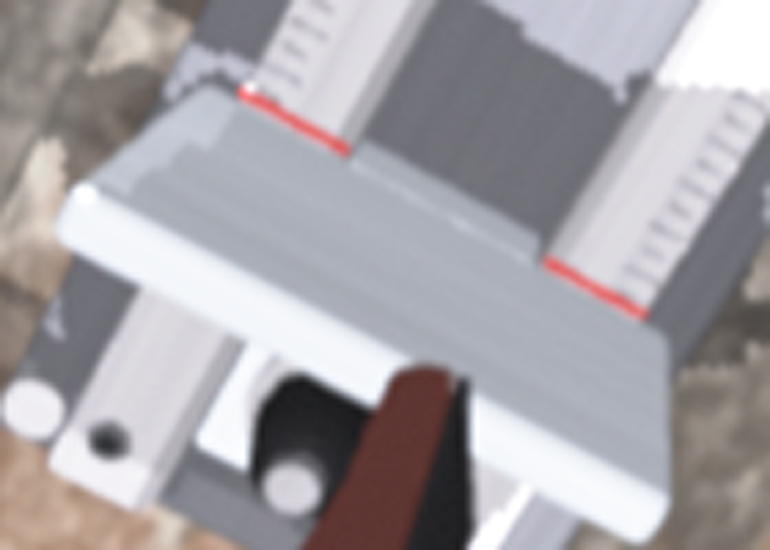

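```bash
python3 - <<'E'
from h import *
import pickle
from scipy.ndimage import map_coordinates
m,s=pickle.load(open('w13.pkl','rb'))
im=cv2.imread('pics/w13.png').astype(float)
# sample along world y at z=27 for several x on bars
ys=np.arange(-50,-66,-0.5)
yf=lambda x:-.0087*(x-491)
for xs in ([451,455,460,465],[516,520,525,530]):
    acc=[]
    for x in xs:
        P=np.c_[np.full_like(ys,x),ys+yf(x),np.full_like(ys,27)]
        u=proj(m,P); acc.append([map_coordinates(im[:,:,c],[u[:,1],u[:,0]],order=1) for c in range(3)])
    a=np.mean(acc,0); red=a[2]-(a[0]+a[1])/2
    for y,r,g,R_ in zip(ys,red,a[1],a[2]): print(round(y,1),int(r),int(g),end=' | ')
    w=np.clip(red-8,0,None); print('\ncentroid',(ys*w).sum()/w.sum(),'int',w.sum()*.5/w.max(), w.max())
# same for w10 (line unobstructed)
m,s=pickle.load(open('w10.pkl','rb')); im=cv2.imread('pics/w10.png').astype(float)
for xs in ([451,455,460,465],[525,528,531,534]):
    acc=[]
    for x in xs:
        P=np.c_[np.full_like(ys,x),ys+yf(x),np.full_like(ys,27)]
        u=proj(m,P); acc.append([map_coordinates(im[:,:,c],[u[:,1],u[:,0]],order=1) for c in range(3)])
    a=np.mean(acc,0); red=a[2]-(a[0]+a[1])/2
    w=np.clip(red-8,0,None); print('w10 centroid',(ys*w).sum()/w.sum(),'int',w.sum()*.5, w.max())
E
```

```text
-50.0 -1 209 | -50.5 -1 206 | -51.0 -2 204 | -51.5 -1 206 | -52.0 -1 209 | -52.5 -1 212 | -53.0 -1 215 | -53.5 -1 216 | -54.0 -2 216 | -54.5 -2 215 | -55.0 0 211 | -55.5 4 203 | -56.0 18 190 | -56.5 41 170 | -57.0 70 147 | -57.5 93 129 | -58.0 105 120 | -58.5 95 128 | -59.0 72 145 | -59.5 44 163 | -60.0 21 173 | -60.5 3 179 | -61.0 -5 179 | -61.5 -9 178 | -62.0 -10 177 | -62.5 -10 176 | -63.0 -9 176 | -63.5 -9 176 | -64.0 -9 176 | -64.5 -9 176 | -65.0 -9 177 | -65.5 -9 177 | 
centroid -58.0299312065921 int 2.5113586767538143 97.99510172648604
-50.0 -1 208 | -50.5 -1 206 | -51.0 -1 206 | -51.5 -1 206 | -52.0 -1 207 | -52.5 -1 209 | -53.0 -1 211 | -53.5 -1 211 | -54.0 -1 211 | -54.5 -2 210 | -55.0 0 207 | -55.5 5 200 | -56.0 16 189 | -56.5 38 170 | -57.0 67 147 | -57.5 93 127 | -58.0 101 121 | -58.5 97 124 | -59.0 78 138 | -59.5 50 154 | -60.0 24 167 | -60.5 7 172 | -61.0 -2 174 | -61.5 -8 175 | -62.0 -9 175 | -62.5 -9 175 | -63.0 -9 175 | -63.5 -9 175 | -64.0 -8 175 | -64.5 -8 175 | -65.0 -9 175 | -65.5 -9 175 | 
centroid -58.096919629443036 int 2.654175032647716 93.6038854948176
w10 centroid -57.74938603169193 int 247.47116963042913 120.68562230022027
w10 centroid -57.99069389942499 int 216.42276583849718 112.38849961829803
```

The red line is visible in full right up to the face's lower edge, with no bar surface showing between, so the face is on the line to about 0.3 mm. Now the lever.

Request:
{"api": "jog_arm", "payload": {
  "deltas": [
    [0,0,0,0,0,-1,0],
    [0,0,0,0,0,-1,0],
    [0,0,0,0,0,-1,0],
    [0,0,0,0,0,0,0]
  ]
}}

```text
t: 23.75
tool_pos: [521.2, -32.7, 140.1]
ee_rot: [0.0, 0.292, 0.957, -0.0]
ft_force: [0.7, -0.8, -0.0]
gripper_width: 43.8
```

```bash
python3 tgt.py 551.2 -146.3 120 55.8
```

```text
t 23.75 pos [521.235 -32.69  140.09 ] q [-0.085  0.392  1.916 -0.001  0.834 -1.064] F [ 0.73  -0.841 -0.038] w 43.8
[[-0.83   0.558 -0.   ]
 [ 0.558  0.83  -0.   ]
 [-0.    -0.    -1.   ]]
yaw_y 56.09258421141524
rot units now->tgt [-0.003  0.001  0.034]
shift units in now axes [-0.11  -0.097  0.025] in tgt axes [-0.111 -0.096  0.025] mm 119.20054504139887
```

Request:
{"api": "jog_arm", "payload": {
  "deltas": [
    [-0.037,-0.032,0,0,0,0,0],
    [-0.037,-0.032,0,0,0,0,0],
    [-0.036,-0.032,0,0,0,0,0],
    [0,0,0,0,0,0,0],
    [0,0,0,0,0,0,0]
  ]
}}

```text
t: 24.25
tool_pos: [551.4, -145.7, 140.0]
ee_rot: [-0.0, 0.295, 0.956, 0.0]
ft_force: [0.1, 0.0, 0.4]
gripper_width: 43.7
```

```bash
python3 tgt.py 551.2 -146.3 47 55.8; python3 -c "
from h import *
import pickle
s=st()
m=camera_model('wrist');im=snapshot('wrist');cv2.imwrite('pics/w14.png',im[:,:,::-1]);pickle.dump((m,s),open('w14.pkl','wb'))
print(proj(m,[[551.2,-146.3,58],[490.9,-105.3,62]]))
"
```

```text
t 24.25 pos [ 551.445 -145.735  140.001] q [-0.279  0.453  1.81   0.     0.879 -1.252] F [0.073 0.007 0.359] w 43.7
[[-0.826  0.563 -0.   ]
 [ 0.563  0.826  0.   ]
 [ 0.     0.    -1.   ]]
yaw_y 55.73133117939898
rot units now->tgt [ 0.    -0.001 -0.008]
shift units in now axes [-0.    -0.001  0.116] in tgt axes [-0.    -0.001  0.116] mm 93.00282127790877
t 24.25 pos [ 551.445 -145.735  140.001] q [-0.279  0.453  1.81   0.     0.879 -1.252] F [0.073 0.007 0.359] w 43.7
[[-0.826  0.563 -0.   ]
 [ 0.563  0.826  0.   ]
 [ 0.     0.    -1.   ]]
[[323.531 205.317]
 [323.36  124.978]]
```

View pics/w14.png

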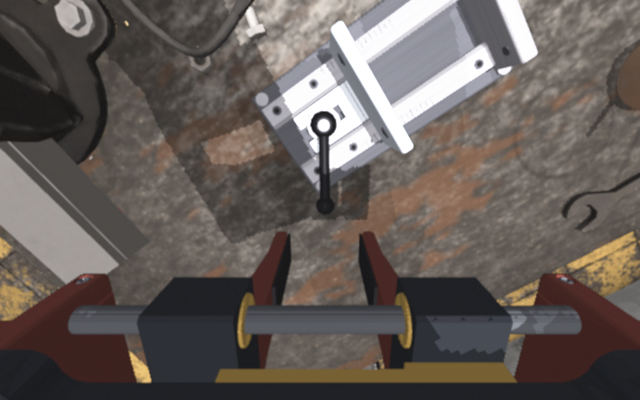

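The ball is at (325,205) as predicted and the arm runs straight up the image to the stud at (323,125). I'll descend and grip the ball.

Request:
{"api": "jog_arm", "payload": {
  "deltas": [
    [0,0,0.045,0,0,0,0],
    [0,0,0.04,0,0,0,0],
    [0,0,0.02,0,0,0,0],
    [0,0,0.01,0,0,0,0],
    [0,0,0,0,0,0,-0.3],
    [0,0,0,0,0,0,-1],
    [0,0,0,0,0,0,-1],
    [0,0,0,0,0,0,-1],
    [0,0,0,0,0,0,-1]
  ],
  "squeeze": 15
}}

```text
t: 25.2
tool_pos: [553.0, -145.4, 49.2]
ee_rot: [0.001, 0.292, 0.956, -0.0]
ft_force: [-0.5, -1.5, 1.3]
gripper_width: 15.8
```

```bash
python3 tgt.py 551.2 -146.3 47 55.8
```

```text
t 25.2 pos [ 552.957 -145.423   49.161] q [-0.278  0.596  1.842 -0.001  0.702 -1.255] F [-0.514 -1.54   1.316] w 15.8
[[-0.829  0.559  0.002]
 [ 0.559  0.829 -0.001]
 [-0.003  0.    -1.   ]]
yaw_y 56.013952433338524
rot units now->tgt [0.003 0.018 0.025]
shift units in now axes [ 0.001 -0.002  0.003] in tgt axes [ 0.001 -0.002  0.003] mm 2.9202734583423133
```

Request:
{"api": "jog_arm", "payload": {
  "deltas": [
    [0.0004,-0.009,0.0003,0,0,0.667,-1],
    [0.0004,-0.009,0.0003,0,0,0.667,-1],
    [0.0004,-0.009,0.0003,0,0,0.667,-1],
    [0.0004,-0.009,0.0003,0,0,0.667,-1],
    [0.0004,-0.009,0.0003,0,0,0.667,-1],
    [0,0,0,0,0,0,-1]
  ]
}}

```text
t: 25.8
tool_pos: [526.8, -169.9, 48.0]
ee_rot: [0.002, 0.52, 0.854, 0.0]
ft_force: [1.5, -4.6, 2.5]
gripper_width: 15.6
```

```bash
cat > lev.py <<'E'
from h import *
s=readout.sense();p=s["tool_pos"];M=Rq(s["ee_rot"]).as_matrix()
d=p[:2]-[490.9,-105.3];a=np.degrees(np.arctan2(d[1],d[0]))
print("r",np.hypot(*d),"lever",np.radians(60-(a+90.5)),"toolx yaw",np.degrees(np.arctan2(M[1,0],M[0,0])),"arm yaw",a,"F",s["ft_force"],"z",p[2],"w",s["gripper_width"],"t",s["t"])
E
python3 lev.py
```

```text
r 73.96810610793582 lever 0.5310357024216814 toolx yaw 117.26990278450741 arm yaw -60.926104519527456 F [ 1.539 -4.647  2.51 ] z 47.991115221365185 w 15.642230785494762 t 25.8
```

Request:
{"api": "jog_arm", "payload": {
  "deltas": [
    [0.001,-0.009,0.0003,0,0,0.667,-1],
    [0.0008,-0.009,0.0003,0,0,0.667,-1],
    [0.0004,-0.009,0.0003,0,0,0.667,-1],
    [0.0004,-0.009,0.0003,0,0,0.667,-1],
    [0.0004,-0.009,0.0003,0,0,0.667,-1],
    [0.0004,-0.009,0.0003,0,0,0.667,-1],
    [0.0004,-0.009,0.0003,0,0,0.667,-1],
    [0,0,0,0,0,0,-1]
  ]
}}

```text
t: 26.6
tool_pos: [478.7, -177.6, 46.8]
ee_rot: [0.004, 0.781, 0.624, 0.001]
ft_force: [-1.5, -16.4, 5.5]
gripper_width: 15.7
```

```bash
python3 lev.py
```

```text
r 73.28591680409474 lever 1.2057501662879877 toolx yaw 77.25953289192937 arm yaw -99.58439567549888 F [ -1.48  -16.418   5.497] z 46.83460628038543 w 15.69035080281352 t 26.6
```

Request:
{"api": "jog_arm", "payload": {
  "deltas": [
    [-0.0016,-0.009,0.0003,0,0,0.5,-1],
    [0,0,0,0,0,0,-1]
  ]
}}

```text
t: 26.8
tool_pos: [470.7, -175.8, 46.1]
ee_rot: [0.002, 0.804, 0.595, 0.001]
ft_force: [1.3, -7.9, 5.2]
gripper_width: 15.9
```

```bash
python3 lev.py
```

```text
r 73.35771964095855 lever 1.3172515475630442 toolx yaw 72.9579791651057 arm yaw -105.97295423243865 F [ 1.307 -7.887  5.153] z 46.12266153523091 w 15.892838222954365 t 26.8
```

Better. I'll continue in single rows toward the end stop, raising the grip a little.

Request:
{"api": "jog_arm", "payload": {
  "deltas": [
    [-0.0006,-0.009,0.0002,0,0,0.6,-1],
    [0,-0.009,0.0002,0,0,0.6,-1],
    [0,0,0,0,0,0,-1]
  ],
  "squeeze": 25
}}

```text
t: 27.1
tool_pos: [456.8, -170.6, 45.7]
ee_rot: [0.002, 0.854, 0.52, 0.001]
ft_force: [0.8, -4.2, 5.7]
gripper_width: 15.5
```

```bash
python3 lev.py
```

```text
r 73.64859051829121 lever 1.5194279188134456 toolx yaw 62.67111681626253 arm yaw -117.55680702235672 F [ 0.811 -4.16   5.651] z 45.66044707394573 w 15.521539623777711 t 27.1
```

Request:
{"api": "jog_arm", "payload": {
  "deltas": [
    [0,-0.009,0.0002,0,0,0.6,-1],
    [0,-0.004,0,0,0,0.3,-1],
    [0,0,0,0,0,0,-1]
  ]
}}

```text
t: 27.4
tool_pos: [448.5, -165.7, 45.6]
ee_rot: [0.002, 0.887, 0.462, 0.002]
ft_force: [3.2, -3.8, 4.5]
gripper_width: 15.2
```

```bash
python3 lev.py
```

```text
r 73.76901776834522 lever 1.6511211133416153 toolx yaw 55.03350949012774 arm yaw -125.1022712594162 F [ 3.214 -3.782  4.459] z 45.561372570606466 w 15.244256836387178 t 27.4
```

Request:
{"api": "jog_arm", "payload": {
  "deltas": [
    [0,-0.004,0,0,0,0.2,-1],
    [0,0,0,0,0,0,-1],
    [0,0,0,0,0,0,-1]
  ]
}}

```text
t: 27.7
tool_pos: [446.4, -164.1, 45.6]
ee_rot: [0.002, 0.893, 0.449, 0.002]
ft_force: [3.5, -4.4, 4.6]
gripper_width: 15.5
```

```bash
python3 lev.py
```

```text
r 73.75417356919854 lever 1.6865738311181138 toolx yaw 53.384225319882106 arm yaw -127.13356236027799 F [ 3.532 -4.449  4.626] z 45.61357561388258 w 15.48945665277803 t 27.7
```

Request:
{"api": "jog_arm", "payload": {
  "deltas": [
    [0,-0.003,0,0,0,0.1,-1],
    [0,0,0,0,0,0,-1],
    [0,0,0,0,0,0,-1]
  ]
}}

```text
t: 28.0
tool_pos: [445.0, -163.0, 45.7]
ee_rot: [0.003, 0.897, 0.442, 0.002]
ft_force: [4.0, -5.8, 4.1]
gripper_width: 15.1
```

```bash
python3 lev.py
```

```text
r 73.72179884107348 lever 1.7112602843913898 toolx yaw 52.51798926911842 arm yaw -128.54799194398362 F [ 4.025 -5.84   4.12 ] z 45.69528816452155 w 15.123291260099492 t 28.0
```

Request:
{"api": "jog_arm", "payload": {
  "deltas": [
    [0,-0.004,0,0,0,0.1,-1],
    [0,0,0,0,0,0,-1],
    [0,0,0,0,0,0,-1]
  ]
}}

```text
t: 28.3
tool_pos: [444.1, -162.0, 46.1]
ee_rot: [0.004, 0.9, 0.436, 0.003]
ft_force: [6.9, -9.9, 2.8]
gripper_width: 14.9
```

```bash
python3 lev.py
```

```text
r 73.5440317417692 lever 1.7278761461612384 toolx yaw 51.67596201750124 arm yaw -129.50001069636872 F [ 6.859 -9.862  2.826] z 46.10737897764958 w 14.947214800083374 t 28.3
```

Request:
{"api": "jog_arm", "payload": {
  "deltas": [
    [0,-0.004,0,0,0,0.1,-1],
    [0,0,0,0,0,0,-1],
    [0,0,0,0,0,0,-1]
  ]
}}

```text
t: 28.6
tool_pos: [443.3, -161.1, 46.5]
ee_rot: [0.006, 0.903, 0.429, 0.005]
ft_force: [8.8, -13.6, 1.0]
gripper_width: 15.1
```

```bash
python3 lev.py
```

```text
r 73.34708930839666 lever 1.7444327248377414 toolx yaw 50.82794128853293 arm yaw -130.44863277770864 F [  8.808 -13.629   1.037] z 46.48586388357508 w 15.132386548357363 t 28.6
```

The end stop is reached: force has risen to 16 N with almost no movement. I'll release, rise and check.

Request:
{"api": "jog_arm", "payload": {
  "deltas": [
    [0,0.003,0,0,0,0,-0.6],
    [0,0,0,0,0,0,-0.1],
    [0,0,0,0,0,0,-0.1],
    [0,0,0,0,0,0,-0.1],
    [0,0,-0.02,0,0,0,-0.1],
    [0,0,-0.05,0,0,0,-0.1],
    [0,0,-0.05,0,0,0,-0.1],
    [0,0,-0.03,0,0,0,-0.1],
    [0,0,0,0,0,0,-0.1]
  ]
}}

```text
t: 29.5
tool_pos: [439.8, -159.4, 167.3]
ee_rot: [0.002, 0.904, 0.428, 0.002]
ft_force: [-0.1, -0.2, 0.8]
gripper_width: 39.5
```

```bash
python3 -c "
from h import *
import pickle
s=st()
m=camera_model('wrist');im=snapshot('wrist');cv2.imwrite('pics/w15.png',im[:,:,::-1]);pickle.dump((m,s),open('w15.pkl','wb'))
e=np.radians(60-90.5)-np.array([1.6,1.7]);print(proj(m,np.c_[490.9+72*np.cos(e),-105.3+72*np.sin(e),[55,55]]))
"
```

```text
t 29.5 pos [ 439.814 -159.364  167.26 ] q [-0.373  0.274  2.016  0.     0.847  0.313] F [-0.107 -0.231  0.825] w 39.5
[[ 0.634  0.774  0.005]
 [ 0.774 -0.634 -0.002]
 [ 0.002  0.005 -1.   ]]
[[337.243 193.988]
 [330.333 194.494]]
```

View pics/w15.png

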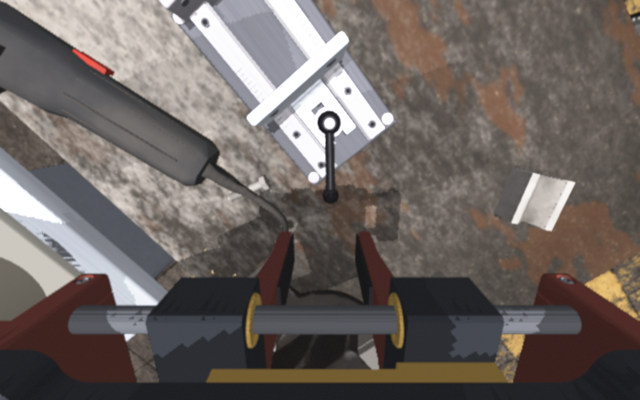

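The ball is at (330,195), matching lever = 1.7 (predicted column 330). Now I'll recheck the face against the line.

Request:
{"api": "jog_arm", "payload": {
  "deltas": [
    [0,0,0,0,0,-1,0],
    [0,0,0,0,0,-1,0],
    [0,0,0,0,0,-1,0],
    [0,0,0,0,0,-1,0],
    [0,0,0,0,0,-1,0],
    [0,0,0,0,0,-1,0],
    [0,0,0,0,0,-1,0],
    [0,0,0,0,0,-1,0],
    [0,0,0,0,0,0,0]
  ]
}}

```text
t: 30.45
tool_pos: [437.1, -158.5, 162.7]
ee_rot: [-0.002, 0.504, 0.864, -0.0]
ft_force: [0.2, -0.1, -0.5]
gripper_width: 44.0
```

```bash
python3 tgt.py 522 -22 145 30
```

```text
t 30.45 pos [ 437.116 -158.484  162.718] q [-0.373  0.281  2.02   0.     0.844 -0.888] F [ 0.242 -0.132 -0.511] w 44.0
[[-0.492  0.871 -0.003]
 [ 0.871  0.492  0.001]
 [ 0.003 -0.002 -1.   ]]
yaw_y 29.462669585924957
rot units now->tgt [-0.013 -0.017 -0.063]
shift units in now axes [0.096 0.176 0.022] in tgt axes [0.095 0.177 0.022] mm 161.70055479506212
```

Request:
{"api": "jog_arm", "payload": {
  "deltas": [
    [0.024,0.044,0,0,0,0,0],
    [0.024,0.044,0,0,0,0,0],
    [0.024,0.044,0,0,0,0,0],
    [0.024,0.044,0.01,0,0,0,0],
    [0,0,0,0,0,0,0],
    [0,0,0,0,0,0,0]
  ]
}}

```text
t: 31.05
tool_pos: [522.7, -22.4, 155.2]
ee_rot: [-0.001, 0.505, 0.863, -0.001]
ft_force: [-0.1, 1.0, 0.3]
gripper_width: 43.7
```

```bash
python3 - <<'E'
from h import *
import pickle
from scipy.ndimage import map_coordinates
s=st()
m=camera_model('wrist');im=snapshot('wrist')[:,:,::-1];cv2.imwrite('pics/w16.png',im);pickle.dump((m,s),open('w16.pkl','wb'))
print(m["T"][:3,3])
u0=proj(m,[[491,-58,27]])[0].astype(int)
cv2.imwrite('pics/w16z.png',cv2.resize(im[max(0,u0[1]-50):u0[1]+50,u0[0]-70:u0[0]+70],None,fx=5.5,fy=5.5,interpolation=cv2.INTER_CUBIC))
im=im.astype(float);ys=np.arange(-50,-66,-0.5);yf=lambda x:-.0087*(x-491)
for xs in ([451,455,460,465],[516,520,525,530]):
    acc=[]
    for x in xs:
        P=np.c_[np.full_like(ys,x),ys+yf(x),np.full_like(ys,27)];u=proj(m,P)
        acc.append([map_coordinates(im[:,:,c],[u[:,1],u[:,0]],order=1) for c in range(3)])
    a=np.mean(acc,0); red=a[2]-(a[0]+a[1])/2;w=np.clip(red-8,0,None)
    print('centroid',(ys*w).sum()/w.sum(),'int',w.sum()*.5,w.max())
    print([(float(y),int(g)) for y,g in zip(ys,a[1])][8:26])
t=snapshot('top');cv2.imwrite('pics/t16.png',t[100:300,120:480,::-1])
E
```

```text
t 31.05 pos [522.717 -22.425 155.157] q [-0.065  0.37   1.903 -0.001  0.87  -0.577] F [-0.133  1.024  0.312] w 43.7
[[-0.49   0.872 -0.002]
 [ 0.872  0.49  -0.   ]
 [ 0.001 -0.002 -1.   ]]
[482.531  49.994 319.272]
centroid -58.04413265750119 int 251.4648827335397 98.31400543385375
[(-54.0, 217), (-54.5, 215), (-55.0, 211), (-55.5, 202), (-56.0, 187), (-56.5, 169), (-57.0, 148), (-57.5, 130), (-58.0, 119), (-58.5, 131), (-59.0, 147), (-59.5, 163), (-60.0, 174), (-60.5, 181), (-61.0, 182), (-61.5, 181), (-62.0, 179), (-62.5, 178)]
centroid -58.124290476608294 int 252.07907102375816 89.7915915148585
[(-54.0, 212), (-54.5, 211), (-55.0, 206), (-55.5, 199), (-56.0, 187), (-56.5, 169), (-57.0, 149), (-57.5, 132), (-58.0, 126), (-58.5, 126), (-59.0, 138), (-59.5, 154), (-60.0, 167), (-60.5, 173), (-61.0, 176), (-61.5, 177), (-62.0, 177), (-62.5, 177)]
```

View pics/w16z.png

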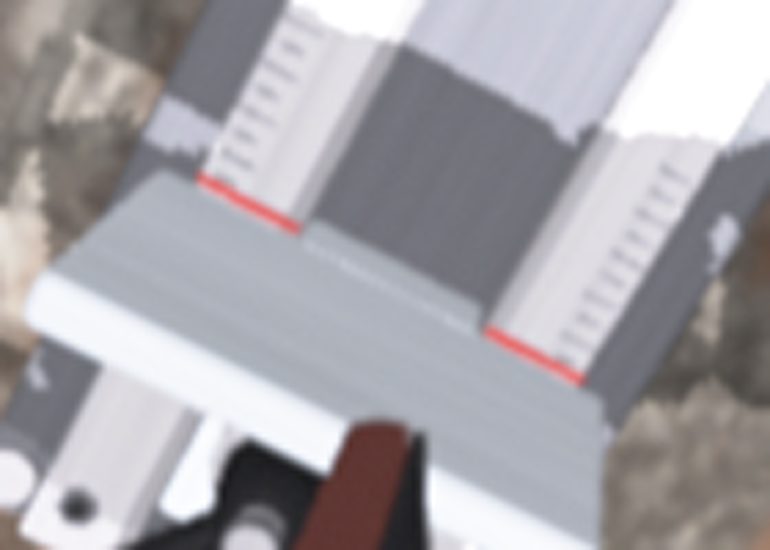

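View pics/t16.png

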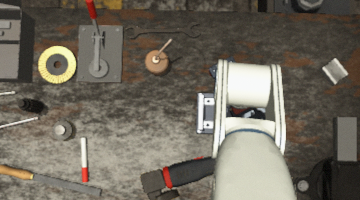

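The line is still right at the face's lower edge after clamping. The oil can, brush and vee block are where they started (277,160 / 183,230 / 455,170), and the robot is clear. I'll hand in.

```bash
python3 -c "
from workcell import order
print(order.hand_in())"
```

```text
the job is handed in; nothing more can be done
None
```

The length stop is clamped at the red line, and the job was handed in at about 31 s of the 72 s allowed. No verdict was reported.

I did it in the order asked: picked it up by the foot, stood it on its foot on the bench and let go. Then I took a fresh hold by the top of the face plate, lowered the foot into the channel, slid the fork under the washer and turned the lever clockwise to its end stop.

Last checks before handing in:
- **Position:** In the wrist picture after clamping, the red line lies right at the lower edge of the front face on both bars. I put the face within about 0.3 mm of the line's middle. This is unchanged from the check before clamping.
- **Clamp:** At the end stop the force rose to 16 N with almost no further movement. After release the ball was within about 1 px of its place at lever 1.7.
- **Other objects:** The oil can, wire brush and vee block are at their starting pixels in the top view. The robot was touching nothing.

Two readings did not fully agree. The arm's own position gave a lever angle of up to 1.74 while pushing at the stop, which I put down to the fingers slipping on the ball. There was also a brief sideways force of about 16 N while turning the lever, which I eased by moving the grip outward.

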